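# Take the inner tray out of the lunch tin and seal the tin again

## Robot

A 7-joint arm with a two-finger parallel gripper is mounted at the origin on a cart in front of the work surface, level with it; the furniture and walls round the work are solid. World frame = base frame: x ahead of the robot, y to its left, z up, the work surface at z = 0. Lengths are in m, angles in degrees, forces in N, time in s.
With the tool pointing down it reaches from about 0.425 to 0.875 m from the base axis. Payload 4.7 kg.
Tool frame: the origin (TCP) lies midway between the tips of the shut fingers; the grasp point (between the pads) lies 19 mm behind it (env.grip_depth is the distance from the TCP to the grasp point, in m); z points along the fingers, y is the line along which they close (so a half turn about z gives the same grasp; the last joint's range is limited). The gripper opens to 87 mm and grips with 3 to 60 N. Pads are 19 mm wide; open, the fingers measure 117 mm over their backs; the gripper's body (75 mm by 190 mm) begins 51 mm behind the grasp point.
Start: joints at [77.126, 18.392, -4.016, 83.108, 1.295, 78.541, -3.26], TCP at [0.154, -0.632, 0.223] pointing down, gripper open.
Joint ranges: [-163.93, 163.93], [-17.29, 119.83], [-79.2, 71.16], [3.27, 140.29], [-89.18, 269.18], [5.43, 117.66], [-154.24, 154.24]. Speed limits (degrees/s): [147.25, 147.25, 180, 180, 180, 180, 180].

## Interface

Orientations are given as [roll, pitch, yaw] about the fixed x, y, z axes, in that order (R = Rz(yaw) Ry(pitch) Rx(roll)).
In Python, from cell import get_obs, optics, env, nets gives the robot as it stands.
- The arm moves only by the shell command python3 -m creep 'ROWS' [FORCE]. ROWS is JSON, a list of rows, each an object of numbers: "wx", "wy", "wz": the turn, a rotation vector about the tool's x, y, z in degrees; "tx", "ty", "tz": the shift along the tool's x, y, z in mm; "gripper": the opening, from -1 (shut) to 1 (fully open). A call has 1 to 5 rows; each row is the pose to reach, as a shift and turn from the pose commanded when the call began, along the tool's axes at that moment; what a row does not reach only later rows make up. A row lasts 1/12 s, in which the tool goes at most 41.7 mm and 7.16 degrees, less where a joint would pass 70% of its speed; a pose out of reach is approached as far as the arm can. A call with a gripper value outside its range is refused whole. The fingers move at their own pace and stop on an object; FORCE is the grip in N (left out, the last holds). Time passes only in rows, so rows that repeat a pose let the fingers close. It gives the time, the measured TCP pose, the force, the opening and the grip force at its end, in the units of the state.
- get_obs(): the state, without advancing time (a new reading comes with each control period).
- optics.read_camera(name): name is "side" or "top"; returns (picture, depth): 420x560x3 uint8, red, green, blue; 420x560 float32, m along the optical axis (not along the pixel's ray), 0 where there is no reading.
- optics.camera_info(name): a dict with "fovy" (degrees; the focal length in pixels is half the picture's height over the tangent of half this angle, whatever the lens; pixels are square), "cx", "cy" (the principal point, pixels), "R" (3x3) and "t" (3): a world point X has camera coordinates R X + t. Camera axes: x right, y down, z forward; pixel columns grow to the right and rows downward; lengths in m; the calibration is good to about 2 mm. A picture is of the moment at which its call begins. camera_info takes no time and is no camera call.
- env.sign_off(): hands the job in; it is judged then, once.
Trained networks look in the newest picture that a camera, given by its name, has taken for a name from the list of things; names that differ only in an ending like _2 or _b are one class to them, and where a whole thing is asked for, a point or a joint stands for the part that bears it (a point fixed in the world has none). Each returns a list of dicts, best first, with "confidence" (0 to 1); they miss things now and then, are a little off and sometimes report something else, mostly with a low value. They report only what shows in the picture. A call takes as long as a camera call.
- nets.look_for(query, camera): "point" ([x, y, z] in m, in world coordinates, good to about 4 mm: the middle of the surface that is visible of it).
- nets.place_of(query, camera): "point" ([x, y, z] in m, in world coordinates, good to about 4 mm: a listed point, or the origin of a listed thing).
The state is a dict: "time_s": time; "qpos": joint angles; "joint_velocities": joint speeds; "effort": joint torques, N m; "tool_pos": TCP position; "tool_rot": TCP orientation; "force": force on the tool from outside, world axes, zero at the start; "wrist_torque": the same for the moment, N m; "grip_width": finger opening in m; "grasp_force": force on a finger pad.
Only numpy, scipy, OpenCV 4.12 (cv2) and the standard library are available. Lean on these libraries where they do the work, as an engineer would, in place of code of your own. Each camera call takes 0.05 s, during which the arm holds its last target. There are 200 camera calls.

## Task

Take the lunch tin apart from the top: lift off its loose lid and lay it aside on the worktop, then lift out the tray nested inside and stand it upright on the chopping board. Then put the lid back on the emptied tin and press it down corner by corner, with no more than firm thumb pressure, until the seal is fully home and the lid lies flat all round. Leave the other things on the worktop where they are.

Things in the scene. Friction and masses are not known exactly. Their poses are not given: they have to be found in the camera images.
- tin: the lunch tin, an open oblong steel box that stays put on the worktop. Origin: centre of its underside; x along its short side, y along its long side, z up. Body 126 (x) by 166 (y), wall 4; an outward flange 142 by 182 round the 118 by 158 opening, its top at z = 75. Ledges inside along the short sides carry the tray, its underside at z = 25
- tin_rim (a point): centre of the tin's opening, level with the flange top. At each corner (x +-64, y +-84) an L of dark rubber gasket stands 4 to 7 proud at the start. Each yields only to 9 to 15 N (they differ), stays down, and stops firmly some 1 above the flange. Pressed mid-lid it takes about 50 N; the force of lid on tin, peaks included, must never pass 55 N: press slowly
- tray: the inner tray, open, steel, 106 (x) by 146 (y) by 30 tall, wall and floor 3, 0.10 to 0.21 kg. Origin: centre of its underside; x along its short side. Its grip is a solid fin along x through the middle, 60 long, 12 thick (y), top 33 above the underside: in the tin the fin's top is at the tin's z = 58, 17 below the flange top. About 6 play all round in the tin
- lid: white plastic lid, plate 146 (x) by 186 (y) by 6, 0.10 to 0.21 kg. Origin: centre of the plate's underside. On top a bar grip along x, 66 long, 14 thick (y), top 30 above the origin. Below, a plug rim 110 by 150 (105 by 144 at its foot), 14 deep: 4 play each side, fits either way round. Origin height: 14 laid on the worktop; on the tin 78 to 82 loose, 76 fully seated
- lid_corner0 (a point): point on the top face of the lid near its (+x, +y) corner, +64 in x and +84 in y from the lid's centre, 6 above the lid's origin: the place to press, over the gasket corner. Fully seated it is 82 above the tin's origin
- lid_corner1 (a point): point on the top face of the lid near its (+x, -y) corner, +64 in x and -84 in y from the lid's centre, 6 above the lid's origin: the place to press, over the gasket corner. Fully seated it is 82 above the tin's origin
- lid_corner2 (a point): point on the top face of the lid near its (-x, -y) corner, -64 in x and -84 in y from the lid's centre, 6 above the lid's origin: the place to press, over the gasket corner. Fully seated it is 82 above the tin's origin
- lid_corner3 (a point): point on the top face of the lid near its (-x, +y) corner, -64 in x and +84 in y from the lid's centre, 6 above the lid's origin: the place to press, over the gasket corner. Fully seated it is 82 above the tin's origin
- board: the wooden chopping board lying flat, 190 (x) by 270 (y) by 21 high; it does not slide. Origin: centre of its underside. The tin and the board may stand either way round, one left, one right of the middle
- free_spot (a point): a point on the worktop, to the right of the tin and the board and left of the sink; 230 by 230 mm of worktop round it is empty, so the lid can lie there
- teaspoon: a steel teaspoon, 132x28x11, lying on the worktop between the places of tin and board (mm); not part of the job, must stay. Origin: centre of its underside
- cork: a cork stopper, 24 across and 35 tall, standing behind the work (mm); not part of the job, must stay. Origin: centre of its underside
- salt_shaker: a grey salt shaker with a see-through waist, 44 across and 90 tall, standing behind the work (mm); not part of the job, must stay. Origin: centre of its underside
- jam_jar: a screw-top jar of jam, 65x69x86, standing behind the work (mm); not part of the job, must stay. Origin: centre of its underside
- spice_jar: a small spice jar with a screw cap, 45x44x100, standing behind the work on the right (mm); not part of the job, must stay. Origin: centre of its underside
- tumbler: a reddish drinking tumbler, 77 across and 105 tall, standing at the far left near the wall (mm); not part of the job, must stay. Origin: centre of its underside

How it is judged (in metres and radians):
On the way, in this order (a step that is already met when the one before it is completed fails the run):
1. the lid is laid aside on the worktop, clear of the tin, and let go (horizontal distance between lid and tin above 0.12 m and height (world z) of lid below 0.06 m and contact force between the fingers and lid below 0.2 N and linear speed of lid below 0.03 m/s), for 0.1 s.
2. the tray stands on the board, let go (x of tray in the frame of board between -0.07 and 0.07 m and y of tray in the frame of board between -0.11 and 0.11 m and z of tray in the frame of board between 0.015 and 0.026 m and angle between tray's own z axis and vertical below 0.1 rad and contact force between the fingers and tray below 0.2 N), for 0.1 s.
At the end, for the whole second after the job is handed in: The lid lies on the tin (centres within 10 mm), each corner point at most 1.7 mm above its fully seated height. The tray stands upright on the board (centre within 70 mm of the board's centre along its short side, 110 mm along its long side; tilt under 0.1 rad). Both at rest (z of each of lid_corner0, lid_corner1, lid_corner2, lid_corner3 in the frame of tin below 0.0837 m and z of lid in the frame of tin above 0.073 m and horizontal distance between lid and tin below 0.01 m and angle between lid's own z axis and vertical below 0.03 rad and x of tray in the frame of board between -0.07 and 0.07 m and y of tray in the frame of board between -0.11 and 0.11 m and z of tray in the frame of board between 0.015 and 0.026 m and angle between tray's own z axis and vertical below 0.1 rad and linear speed of each of lid, tray below 0.02 m/s); the robot touches nothing.
It fails at once if the lid is pressed on the tin with more than 55 N (contact force between lid and tin above 55 N).
It fails at once if a bystander is moved by more than 30 mm or knocked over (distance of any of teaspoon, cork, salt_shaker, jam_jar, spice_jar, tumbler from where it was at the start of the episode above 0.03 m or angle between any of cork, salt_shaker, jam_jar, spice_jar, tumbler's own z axis and vertical above 0.5 rad).
It also fails if it takes over 72 s, if anything falls off the work surface, if the arm or the gripper's body presses on something with over 40 N, if the wrist force passes 120 N, or if a joint passes its speed limit or range.

## Working session

There is one attempt and no reset: what is moved stays moved. The work goes in short steps, Python scripts to look and compute and a shell command to move; the robot and the scene stay as the last step left them, time stands still between calls to the robot, and variables do not carry over. Pictures are saved under pics/ and viewed, at most 10 in all, crops included, and the job is handed in when it is done.

```bash
ls; mkdir -p pics; python3 - <<'E'
from cell import get_obs, optics, env, nets
import cv2, numpy as np
o=get_obs(); print(o['time_s'],o['tool_pos'],o['tool_rot'],o['grip_width'],o['force'])
for c in ['top','side']:
    p,d=optics.read_camera(c); cv2.imwrite(f'pics/{c}0.png',p[:,:,::-1]); np.savez(f'{c}0.npz',p=p,d=d)
    i=optics.camera_info(c); print(c,i['fovy'],-np.array(i['R']).T@np.array(i['t']))
    for q in ['tin','lid','board','free_spot','tray','lid_corner0','lid_corner1','teaspoon']:
        r=nets.place_of(q,c); print(q,[(np.round(x['point'],3).tolist(),round(x['confidence'],2)) for x in r[:2]])
E
```

```text
pics
0.0 [ 0.15353518 -0.63102785  0.22146053] [-1.79890867e+02  6.03188572e-03  1.36823857e+01] 0.08686214085603686 [-0.62431456  0.83968343  0.4153896 ]
top 56.16358279899788 [0.35351317 0.06758755 1.20125245]
tin []
lid [([0.486, 0.242, 0.081], 0.94)]
board [([0.446, 0.336, 0.091], 0.47)]
free_spot [([0.499, -0.342, -0.0], 0.86)]
tray []
lid_corner0 [([0.528, 0.14, 0.087], 0.87), ([0.442, 0.332, 0.089], 0.84)]
lid_corner1 [([0.528, 0.14, 0.087], 0.87), ([0.442, 0.332, 0.089], 0.84)]
teaspoon [([0.472, 0.087, 0.006], 0.73)]
side 57.31618109335881 [ 0.71236866 -0.85126248  0.72120103]
tin [([0.486, 0.24, 0.0], 0.7)]
lid []
board [([0.479, -0.073, 0.001], 0.92)]
free_spot [([0.503, -0.337, 0.002], 0.67)]
tray []
lid_corner0 [([0.527, 0.136, 0.087], 0.89), ([0.569, 0.298, 0.088], 0.68)]
lid_corner1 [([0.527, 0.136, 0.087], 0.89), ([0.569, 0.298, 0.088], 0.68)]
teaspoon [([0.468, 0.089, 0.001], 0.45)]
```

```bash
cat > h.py <<'E'
from cell import get_obs, optics, env, nets
import cv2, numpy as np
def cloud(c):
    p,d=optics.read_camera(c); return p,d,world(c,d)
def world(c,d):
    i=optics.camera_info(c); h,w=d.shape; f=h/2/np.tan(np.radians(i['fovy']/2))
    v,u=np.mgrid[:h,:w]; X=np.stack([(u-i['cx'])/f*d,(v-i['cy'])/f*d,d],-1)
    W=(X-np.array(i['t']))@np.array(i['R']); W[d==0]=np.nan; return W
def rect(W,z0,z1,box):
    m=(W[...,2]>z0)&(W[...,2]<z1)&(W[...,0]>box[0])&(W[...,0]<box[1])&(W[...,1]>box[2])&(W[...,1]<box[3])
    m=cv2.morphologyEx(m.astype(np.uint8),cv2.MORPH_OPEN,np.ones((3,3)))
    n,l,s,_=cv2.connectedComponentsWithStats(m); 
    if n<2: return None
    k=1+np.argmax(s[1:,4]); m=l==k
    P=W[m]; (c,s,a)=cv2.minAreaRect((P[:,:2]*1000).astype(np.float32))
    # yaw of the long side
    if s[0]<s[1]: a+=90; s=s[::-1]
    return np.round(c,1),np.round(s,1),round((a+90)%180-90,1),round(np.median(P[:,2])*1000,1),len(P)
E
python3 - <<'E'
from h import *
for c in ['top','side']:
    z=np.load(f'{c}0.npz'); W=world(c,z['d'])
    print(c,'lid plate',rect(W,.078,.097,(.3,.7,.05,.45)),'bar',rect(W,.1,.13,(.3,.7,.1,.4)))
    print(' board',rect(W,.014,.03,(.3,.75,-.3,.09)))
    print(' heights right',rect(W,.03,.3,(.3,.62,-.5,-.22)))
E
```

```text
top lid plate (array([484. , 233.7]), array([185.8, 146.2]), 75.9, np.float64(88.1), 3231) bar (array([483.4, 233.7]), array([65. , 14.1]), -14.1, np.float64(111.1), 130)
 board (array([483.4, -73.2]), array([270.4, 190. ]), 85.0, np.float64(21.3), 5504)
 heights right None
side lid plate (array([485.8, 232. ]), array([187.9, 148.5]), 76.1, np.float64(87.7), 1175) bar (array([485.9, 231.9]), array([64. , 16.7]), -15.1, np.float64(108.5), 83)
 board (array([485.2, -73.1]), array([273.2, 190.5]), 85.0, np.float64(20.3), 4615)
 heights right None
```

View pics/top0.png

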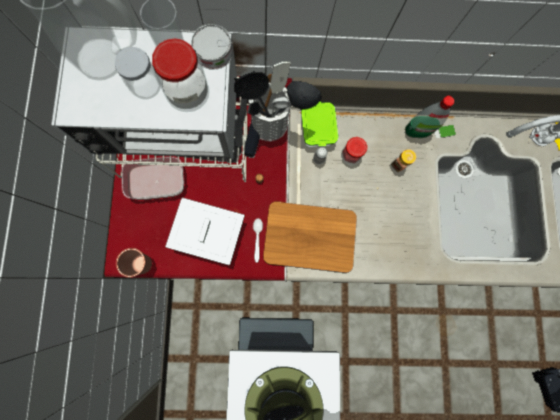

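View pics/side0.png

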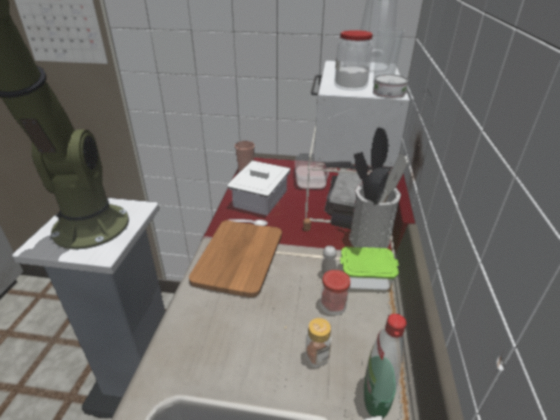

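```bash
cat >> h.py <<'E'
from scipy.spatial.transform import Rotation as Ro
def plan(wps,start=None):
    """waypoints [x,y,z mm, yaw] -> tx,ty,tz,wz per call, chained from nominal tool-down start"""
    o=get_obs(); s=start or [*(np.array(o['tool_pos'])*1000),o['tool_rot'][2]]
    print('now',round(o['time_s'],2),np.round(np.array(o['tool_pos'])*1000,1),np.round(o['tool_rot'],1),'q7',np.round(o['qpos'][6]),'F',np.round(o['force'],1),'w',round(o['grip_width']*1000,1))
    for w in wps:
        R=Ro.from_euler('xyz',[180,0,s[3]],degrees=True); d=R.inv().apply(np.array(w[:3])-s[:3])
        print('t',np.round(d,1),'wz',round(-((w[3]-s[3]+180)%360-180),1),'len',round(np.linalg.norm(d)))
        s=w
E
python3 -c "
from h import *
plan([[280,-520,280,48.7],[400,-380,280,83],[480,-200,280,118],[500,-10,280,145],[484,170,250,165.7],[484.5,233,160,165.7]])"
```

```text
now 0.9 [ 153.7 -631.6  222.6] [180.    0.   13.7] q7 -3.0 F [ 0.1 -0.2 -0.6] w 87.1
t [149.1 -78.5 -57.4] wz -35.0 len 178
t [184.4  -2.2  -0. ] wz -34.3 len 184
t [188.4  57.5   0. ] wz -35 len 197
t [158.4 106.9   0. ] wz -27 len 191
t [116.4 138.3  30. ] wz -20.7 len 183
t [15.1 61.2 90. ] wz -0.0 len 110
```

```bash
python3 -m creep '[{"tx":149,"ty":-78,"tz":-57,"wz":-35},{"tx":149,"ty":-78,"tz":-57,"wz":-35},{"tx":149,"ty":-78,"tz":-57,"wz":-35},{"tx":149,"ty":-78,"tz":-57,"wz":-35},{"tx":149,"ty":-78,"tz":-57,"wz":-35}]' 40
python3 -m creep '[{"tx":184,"ty":-2,"wz":-34},{"tx":184,"ty":-2,"wz":-34},{"tx":184,"ty":-2,"wz":-34},{"tx":184,"ty":-2,"wz":-34},{"tx":184,"ty":-2,"wz":-34}]'
python3 -c "
from h import *
plan([[480,-200,280,118],[500,-10,280,145],[484,170,250,165.7],[484.5,233,160,165.7]])"
```

```text
now 0.9 [ 153.7 -631.6  222.6] [180.    0.   13.7] q7 -3.0 F [ 0.1 -0.2 -0.6] w 87.1
t [ 419.1 -342.1  -57.4] wz -104.3 len 544
t [158.4 106.9   0. ] wz -27 len 191
t [116.4 138.3  30. ] wz -20.7 len 183
t [15.1 61.2 90. ] wz -0.0 len 110validation failed for argument at $[0]...
validation failed for argument at $[0]...
```

```bash
python3 -m creep '[{"wx":0,"wy":0,"wz":-35,"tx":149,"ty":-78,"tz":-57,"gripper":1},{"wx":0,"wy":0,"wz":-35,"tx":149,"ty":-78,"tz":-57,"gripper":1},{"wx":0,"wy":0,"wz":-35,"tx":149,"ty":-78,"tz":-57,"gripper":1},{"wx":0,"wy":0,"wz":-35,"tx":149,"ty":-78,"tz":-57,"gripper":1},{"wx":0,"wy":0,"wz":-35,"tx":149,"ty":-78,"tz":-57,"gripper":1}]' 40
python3 -c "
from h import *
plan([[400,-380,280,83],[480,-200,280,118],[500,-10,280,145],[484,170,250,165.7],[484.5,233,160,165.7]])"
```

```text
time_s: 1.32
tool_pos: [0.2879, -0.5158, 0.2828]
tool_rot: [179.7, -0.2, 49.6]
force: [1.8, -0.4, -0.0]
grip_width: 0.0873
grasp_force: 0.0
now 1.32 [ 287.9 -515.8  282.8] [179.7  -0.2  49.6] q7 16.0 F [ 1.8 -0.4 -0. ] w 87.3
t [176.1  -2.6   2.8] wz -33.4 len 176
t [188.4  57.5   0. ] wz -35 len 197
t [158.4 106.9   0. ] wz -27 len 191
t [116.4 138.3  30. ] wz -20.7 len 183
t [15.1 61.2 90. ] wz -0.0 len 110
```

```bash
python3 -m creep '[{"wx":0,"wy":0,"wz":-34,"tx":184,"ty":-2,"tz":0,"gripper":1},{"wx":0,"wy":0,"wz":-34,"tx":184,"ty":-2,"tz":0,"gripper":1},{"wx":0,"wy":0,"wz":-34,"tx":184,"ty":-2,"tz":0,"gripper":1},{"wx":0,"wy":0,"wz":-34,"tx":184,"ty":-2,"tz":0,"gripper":1},{"wx":0,"wy":0,"wz":-34,"tx":184,"ty":-2,"tz":0,"gripper":1}]' | tail -5
python3 -m creep '[{"wx":0,"wy":0,"wz":-35,"tx":188,"ty":57,"tz":0,"gripper":1},{"wx":0,"wy":0,"wz":-35,"tx":188,"ty":57,"tz":0,"gripper":1},{"wx":0,"wy":0,"wz":-35,"tx":188,"ty":57,"tz":0,"gripper":1},{"wx":0,"wy":0,"wz":-35,"tx":188,"ty":57,"tz":0,"gripper":1},{"wx":0,"wy":0,"wz":-35,"tx":188,"ty":57,"tz":0,"gripper":1}]' | head -3
python3 -m creep '[{"wx":0,"wy":0,"wz":-27,"tx":158,"ty":107,"tz":0,"gripper":1},{"wx":0,"wy":0,"wz":-27,"tx":158,"ty":107,"tz":0,"gripper":1},{"wx":0,"wy":0,"wz":-27,"tx":158,"ty":107,"tz":0,"gripper":1},{"wx":0,"wy":0,"wz":-27,"tx":158,"ty":107,"tz":0,"gripper":1},{"wx":0,"wy":0,"wz":-27,"tx":158,"ty":107,"tz":0,"gripper":1}]' | head -3
python3 -m creep '[{"wx":0,"wy":0,"wz":-21,"tx":116,"ty":138,"tz":30,"gripper":1},{"wx":0,"wy":0,"wz":-21,"tx":116,"ty":138,"tz":30,"gripper":1},{"wx":0,"wy":0,"wz":-21,"tx":116,"ty":138,"tz":30,"gripper":1},{"wx":0,"wy":0,"wz":-21,"tx":116,"ty":138,"tz":30,"gripper":1},{"wx":0,"wy":0,"wz":-21,"tx":116,"ty":138,"tz":30,"gripper":1}]' | head -3
python3 -c "
from h import *
optics.read_camera('top')
optics.read_camera('top')
plan([[484.5,233,160,165.7],[484.5,233,90,165.7]])"
```

```text
tool_pos: [0.4048, -0.3749, 0.2802]
tool_rot: [179.9, -0.1, 83.5]
force: [1.0, 1.2, -0.7]
grip_width: 0.0871
grasp_force: 0.0
time_s: 2.15
tool_pos: [0.4819, -0.1974, 0.2801]
tool_rot: [179.9, 0.0, 118.2]
time_s: 2.57
tool_pos: [0.5018, -0.0065, 0.2802]
tool_rot: [179.9, 0.0, 145.2]
time_s: 2.98
tool_pos: [0.4847, 0.1743, 0.2494]
tool_rot: [179.9, -0.0, 166.1]
now 3.08 [485.3 172.1 249.4] [179.9  -0.  166.1] q7 51.0 F [-0.8 -0.1 -0.5] w 86.8
t [15.4 58.9 89.4] wz 0.4 len 108
t [ 0. -0. 70.] wz -0.0 len 70
```

```bash
python3 -m creep '[{"wx":0,"wy":0,"wz":0.4,"tx":15,"ty":59,"tz":30,"gripper":1},{"wx":0,"wy":0,"wz":0.4,"tx":15,"ty":59,"tz":60,"gripper":1},{"wx":0,"wy":0,"wz":0.4,"tx":15,"ty":59,"tz":90,"gripper":1},{"wx":0,"wy":0,"wz":0.4,"tx":15,"ty":59,"tz":110,"gripper":1},{"wx":0,"wy":0,"wz":0.4,"tx":15,"ty":59,"tz":130,"gripper":1}]' | head -4
python3 -m creep '[{"wx":0,"wy":0,"wz":0,"tx":0,"ty":0,"tz":15,"gripper":1},{"wx":0,"wy":0,"wz":0,"tx":0,"ty":0,"tz":24,"gripper":1},{"wx":0,"wy":0,"wz":0,"tx":0,"ty":0,"tz":29,"gripper":0},{"wx":0,"wy":0,"wz":0,"tx":0,"ty":0,"tz":29,"gripper":-1},{"wx":0,"wy":0,"wz":0,"tx":0,"ty":0,"tz":29,"gripper":-1}]' 40
python3 -m creep '[{"wx":0,"wy":0,"wz":0,"tx":0,"ty":0,"tz":0,"gripper":-1},{"wx":0,"wy":0,"wz":0,"tx":0,"ty":0,"tz":0,"gripper":-1},{"wx":0,"wy":0,"wz":0,"tx":0,"ty":0,"tz":0,"gripper":-1},{"wx":0,"wy":0,"wz":0,"tx":0,"ty":0,"tz":0,"gripper":-1},{"wx":0,"wy":0,"wz":0,"tx":0,"ty":0,"tz":0,"gripper":-1}]'
```

```text
time_s: 3.5
tool_pos: [0.4869, 0.2269, 0.1176]
tool_rot: [-179.9, -0.1, 165.2]
force: [0.3, 0.1, 0.6]
time_s: 3.92
tool_pos: [0.4878, 0.228, 0.0912]
tool_rot: [180.0, 0.1, 165.2]
force: [0.2, -0.2, 0.7]
grip_width: 0.074
grasp_force: 0.0
time_s: 4.33
tool_pos: [0.4872, 0.2284, 0.0908]
tool_rot: [180.0, 0.0, 165.3]
force: [-0.3, 0.7, -1.2]
grip_width: 0.0418
grasp_force: 0.0
```

```bash
python3 -m creep '[{"wx":0,"wy":0,"wz":-0.4,"tx":3.5,"ty":3.7,"tz":1,"gripper":-0.3},{"wx":0,"wy":0,"wz":-0.4,"tx":3.5,"ty":3.7,"tz":1,"gripper":-1},{"wx":0,"wy":0,"wz":-0.4,"tx":3.5,"ty":3.7,"tz":1,"gripper":-1},{"wx":0,"wy":0,"wz":-0.4,"tx":3.5,"ty":3.7,"tz":1,"gripper":-1},{"wx":0,"wy":0,"wz":-0.4,"tx":3.5,"ty":3.7,"tz":1,"gripper":-1}]' 40
python3 -m creep '[{"wx":0,"wy":0,"wz":0,"tx":0,"ty":0,"tz":0,"gripper":-1},{"wx":0,"wy":0,"wz":0,"tx":0,"ty":0,"tz":0,"gripper":-1},{"wx":0,"wy":0,"wz":0,"tx":0,"ty":0,"tz":0,"gripper":-1},{"wx":0,"wy":0,"wz":0,"tx":0,"ty":0,"tz":0,"gripper":-1},{"wx":0,"wy":0,"wz":0,"tx":0,"ty":0,"tz":0,"gripper":-1}]'
```

```text
time_s: 4.75
tool_pos: [0.4853, 0.2342, 0.09]
tool_rot: [179.8, 0.1, 165.7]
force: [0.9, 2.4, -1.5]
grip_width: 0.0137
grasp_force: 40.0
time_s: 5.17
tool_pos: [0.4854, 0.2341, 0.09]
tool_rot: [179.8, 0.1, 165.7]
force: [2.6, 3.9, -0.9]
grip_width: 0.0139
grasp_force: 40.0
```

```bash
python3 -m creep '[{"wx":0,"wy":0,"wz":0,"tx":0,"ty":0,"tz":-8,"gripper":-1},{"wx":0,"wy":0,"wz":0,"tx":0,"ty":0,"tz":-20,"gripper":-1},{"wx":0,"wy":0,"wz":0,"tx":0,"ty":0,"tz":-50,"gripper":-1},{"wx":0,"wy":0,"wz":0,"tx":0,"ty":0,"tz":-85,"gripper":-1},{"wx":0,"wy":0,"wz":0,"tx":0,"ty":0,"tz":-120,"gripper":-1}]'
python3 - <<'E'
from h import *
p,d,W=cloud('top'); print('flange',rect(W,.065,.085,(.3,.7,.05,.45)),'lid',rect(W,.19,.23,(.3,.7,.05,.45)))
plan([[500,60,210,140],[500,-120,210,112],[500,-300,210,90],[500,-340,60,90]])
E
```

```text
time_s: 5.58
tool_pos: [0.4832, 0.2315, 0.2105]
tool_rot: [-179.8, -0.1, 165.7]
force: [1.3, 0.4, -1.9]
grip_width: 0.0135
grasp_force: 40.0
flange None lid (array([680.7, 304.1]), array([281. ,  37.1]), -89.7, np.float64(209.4), 1300)
now 5.63 [486.9 234.  218.1] [179.8   0.4 165.7] q7 40.0 F [2.6 2.9 3.7] w 13.3
t [ -55.7 -165.3    8.1] wz 25.7 len 175
t [-115.7 -137.9   -0. ] wz 28 len 180
t [-166.9  -67.4   -0. ] wz 22 len 180
t [-40.  -0. 150.] wz 0 len 155
```

```bash
python3 -m creep '[{"wx":0,"wy":0,"wz":5,"tx":-8,"ty":-24,"tz":0,"gripper":-1},{"wx":0,"wy":0,"wz":10,"tx":-18,"ty":-55,"tz":0,"gripper":-1},{"wx":0,"wy":0,"wz":15,"tx":-30,"ty":-90,"tz":0,"gripper":-1},{"wx":0,"wy":0,"wz":20,"tx":-42,"ty":-127,"tz":0,"gripper":-1},{"wx":0,"wy":0,"wz":26,"tx":-56,"ty":-165,"tz":0,"gripper":-1}]' | tail -5
python3 -m creep '[{"wx":0,"wy":0,"wz":6,"tx":-23,"ty":-28,"tz":0,"gripper":-1},{"wx":0,"wy":0,"wz":12,"tx":-46,"ty":-55,"tz":0,"gripper":-1},{"wx":0,"wy":0,"wz":17,"tx":-69,"ty":-83,"tz":0,"gripper":-1},{"wx":0,"wy":0,"wz":23,"tx":-92,"ty":-110,"tz":0,"gripper":-1},{"wx":0,"wy":0,"wz":28,"tx":-116,"ty":-138,"tz":0,"gripper":-1}]' | head -3
python3 -m creep '[{"wx":0,"wy":0,"wz":5,"tx":-37,"ty":-15,"tz":0,"gripper":-1},{"wx":0,"wy":0,"wz":10,"tx":-75,"ty":-30,"tz":0,"gripper":-1},{"wx":0,"wy":0,"wz":15,"tx":-115,"ty":-46,"tz":0,"gripper":-1},{"wx":0,"wy":0,"wz":20,"tx":-147,"ty":-59,"tz":0,"gripper":-1},{"wx":0,"wy":0,"wz":22,"tx":-167,"ty":-67,"tz":0,"gripper":-1}]' | head -3
python3 - <<'E'
from h import *
p,d,W=cloud('top'); np.savez('t1.npz',p=p,d=d); cv2.imwrite('pics/t1.png',p[:,:,::-1]); print('flange',rect(W,.07,.085,(.3,.62,.05,.45)),'fin',rect(W,.045,.066,(.44,.53,.17,.3)))
p,d,W=cloud('side'); print('flange',rect(W,.07,.085,(.3,.62,.05,.45)),'fin',rect(W,.045,.066,(.44,.53,.17,.3)))
plan([[500,-340,120,90],[500,-340,40,90]])
E
```

```text
tool_pos: [0.4967, 0.0573, 0.2099]
tool_rot: [-179.9, 0.0, 139.5]
force: [0.9, -0.3, -1.8]
grip_width: 0.0139
grasp_force: 40.0
time_s: 6.47
tool_pos: [0.4958, -0.123, 0.2098]
tool_rot: [-179.9, 0.0, 111.4]
time_s: 6.88
tool_pos: [0.4938, -0.3069, 0.2092]
tool_rot: [-179.8, 0.1, 89.1]
flange (array([549.9, 224.8]), array([168.9,  25.8]), 80.6, np.float64(75.6), 256) fin (array([483.5, 238.8]), array([56.7, 12.7]), -14.9, np.float64(57.1), 91)
flange (array([435.3, 247.8]), array([186.6,  39.7]), 77.7, np.float64(75.2), 175) fin (array([486.9, 238.2]), array([58.5, 17.7]), -18.0, np.float64(55.1), 73)
now 6.98 [ 493.6 -307.2  208.8] [-1.798e+02  1.000e-01  8.910e+01] q7 23.0 F [-0.4 -0.3 -2.2] w 14.0
t [-32.7   6.9  88.8] wz -0.9 len 95
t [ 0. -0. 80.] wz 0 len 80
```

View pics/t1.png

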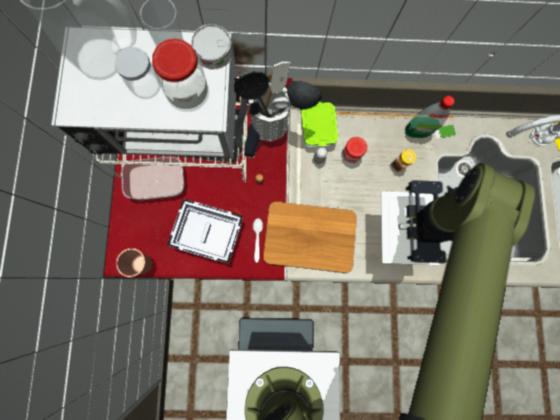

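```bash
python3 -m creep '[{"wx":0,"wy":0,"wz":-1,"tx":-10,"ty":2,"tz":25,"gripper":-1},{"wx":0,"wy":0,"wz":-1,"tx":-20,"ty":4,"tz":60,"gripper":-1},{"wx":0,"wy":0,"wz":-1,"tx":-33,"ty":7,"tz":95,"gripper":-1},{"wx":0,"wy":0,"wz":-1,"tx":-33,"ty":7,"tz":130,"gripper":-1},{"wx":0,"wy":0,"wz":-1,"tx":-33,"ty":7,"tz":155,"gripper":-1}]' 
python3 -m creep '[{"wx":0,"wy":0,"wz":0,"tx":0,"ty":0,"tz":15,"gripper":-1},{"wx":0,"wy":0,"wz":0,"tx":0,"ty":0,"tz":24,"gripper":-1},{"wx":0,"wy":0,"wz":0,"tx":0,"ty":0,"tz":27,"gripper":-1},{"wx":0,"wy":0,"wz":0,"tx":0,"ty":0,"tz":28,"gripper":-1},{"wx":0,"wy":0,"wz":0,"tx":0,"ty":0,"tz":28,"gripper":-1}]'
```

```text
time_s: 7.4
tool_pos: [0.5011, -0.3334, 0.0514]
tool_rot: [-179.8, -0.1, 90.7]
force: [-1.0, 0.9, -2.4]
grip_width: 0.0139
grasp_force: 40.0
time_s: 7.82
tool_pos: [0.5042, -0.3344, 0.0278]
tool_rot: [179.9, 0.1, 90.7]
force: [-0.2, 0.5, -1.7]
grip_width: 0.0137
grasp_force: 40.0
```

```bash
python3 -m creep '[{"wx":0,"wy":0,"wz":0,"tx":0,"ty":0,"tz":1,"gripper":-1},{"wx":0,"wy":0,"wz":0,"tx":0,"ty":0,"tz":2,"gripper":-1},{"wx":0,"wy":0,"wz":0,"tx":0,"ty":0,"tz":3,"gripper":-1},{"wx":0,"wy":0,"wz":0,"tx":0,"ty":0,"tz":3,"gripper":-1}]'
python3 -m creep '[{"wx":0,"wy":0,"wz":0,"tx":0,"ty":0,"tz":1,"gripper":-1},{"wx":0,"wy":0,"wz":0,"tx":0,"ty":0,"tz":1,"gripper":-1}]'
```

```text
time_s: 8.15
tool_pos: [0.5036, -0.3343, 0.0239]
tool_rot: [180.0, 0.0, 90.7]
force: [0.5, 0.4, -1.6]
grip_width: 0.0138
grasp_force: 40.0
time_s: 8.32
tool_pos: [0.5034, -0.3342, 0.0225]
tool_rot: [-180.0, 0.0, 90.7]
force: [0.1, 1.0, -2.2]
grip_width: 0.0136
grasp_force: 40.0
```

```bash
python3 -m creep '[{"wx":0,"wy":0,"wz":0,"tx":0,"ty":0,"tz":1,"gripper":-1},{"wx":0,"wy":0,"wz":0,"tx":0,"ty":0,"tz":1,"gripper":-1},{"wx":0,"wy":0,"wz":0,"tx":0,"ty":0,"tz":1,"gripper":-1}]'
python3 -m creep '[{"wx":0,"wy":0,"wz":0,"tx":0,"ty":0,"tz":1,"gripper":-1},{"wx":0,"wy":0,"wz":0,"tx":0,"ty":0,"tz":1,"gripper":-1},{"wx":0,"wy":0,"wz":0,"tx":0,"ty":0,"tz":1,"gripper":-1}]'
```

```text
time_s: 8.57
tool_pos: [0.5036, -0.3343, 0.0219]
tool_rot: [180.0, 0.0, 90.7]
force: [-1.3, 0.9, 2.3]
grip_width: 0.0136
grasp_force: 40.0
time_s: 8.82
tool_pos: [0.5036, -0.3343, 0.0219]
tool_rot: [-180.0, 0.0, 90.7]
force: [-4.3, 2.1, 8.4]
grip_width: 0.0139
grasp_force: 40.0
```

```bash
python3 -m creep '[{"wx":0,"wy":0,"wz":0,"tx":0,"ty":0,"tz":-1.5,"gripper":0},{"wx":0,"wy":0,"wz":0,"tx":0,"ty":0,"tz":-1.5,"gripper":0},{"wx":0,"wy":0,"wz":0,"tx":0,"ty":0,"tz":-1.5,"gripper":0},{"wx":0,"wy":0,"wz":0,"tx":0,"ty":0,"tz":-1.5,"gripper":0}]'
python3 -m creep '[{"wx":0,"wy":0,"wz":0,"tx":0,"ty":0,"tz":-20,"gripper":0},{"wx":0,"wy":0,"wz":0,"tx":0,"ty":0,"tz":-50,"gripper":0},{"wx":0,"wy":0,"wz":0,"tx":0,"ty":0,"tz":-90,"gripper":0},{"wx":0,"wy":0,"wz":0,"tx":0,"ty":0,"tz":-130,"gripper":0},{"wx":0,"wy":0,"wz":0,"tx":0,"ty":0,"tz":-170,"gripper":0}]'
python3 -c "
from h import *
plan([[490,-170,200,113],[485,20,200,140]])"
```

```text
time_s: 9.15
tool_pos: [0.5035, -0.3342, 0.0219]
tool_rot: [180.0, 0.0, 90.7]
force: [-0.1, -0.0, -0.2]
grip_width: 0.0324
grasp_force: 0.0
time_s: 9.57
tool_pos: [0.5032, -0.3338, 0.1934]
tool_rot: [-180.0, -0.0, 90.7]
force: [0.6, -1.0, -0.8]
grip_width: 0.0432
grasp_force: 0.0
now 9.57 [ 503.2 -333.8  193.4] [-180.    -0.    90.7] q7 26.0 F [ 0.6 -1.  -0.8] w 43.2
t [164.  -11.2  -6.6] wz -22.3 len 164
t [176.8  69.6   0. ] wz -27 len 190
```

```bash
python3 -m creep '[{"wx":0,"wy":0,"wz":-22,"tx":164,"ty":-11,"tz":-7,"gripper":1},{"wx":0,"wy":0,"wz":-22,"tx":164,"ty":-11,"tz":-7,"gripper":1},{"wx":0,"wy":0,"wz":-22,"tx":164,"ty":-11,"tz":-7,"gripper":1},{"wx":0,"wy":0,"wz":-22,"tx":164,"ty":-11,"tz":-7,"gripper":1}]' | head -3
python3 -m creep '[{"wx":0,"wy":0,"wz":-27,"tx":176,"ty":70,"tz":0,"gripper":1},{"wx":0,"wy":0,"wz":-27,"tx":176,"ty":70,"tz":0,"gripper":1},{"wx":0,"wy":0,"wz":-27,"tx":176,"ty":70,"tz":0,"gripper":1},{"wx":0,"wy":0,"wz":-27,"tx":176,"ty":70,"tz":0,"gripper":1},{"wx":0,"wy":0,"wz":-27,"tx":176,"ty":70,"tz":0,"gripper":1}]' | head -3
python3 - <<'E'
from h import *
def all(W,c):
    print(c,'tin',rect(W,.069,.09,(.38,.6,.12,.36)),'fin',rect(W,.048,.066,(.44,.53,.17,.3)),'lid',rect(W,.012,.03,(.3,.7,-.5,-.2)),'bar',rect(W,.036,.06,(.3,.7,-.5,-.2)))
z=np.load('t1.npz'); all(world('top',z['d']),'top1')
for c in ['top','side']:
    p,d,W=cloud(c); np.savez(c+'2.npz',p=p,d=d); all(W,c)
plan([[484.5,238,140,165.5]])
E
```

```text
time_s: 9.9
tool_pos: [0.4902, -0.1682, 0.1992]
tool_rot: [180.0, 0.0, 113.0]
time_s: 10.32
tool_pos: [0.4866, 0.0248, 0.1993]
tool_rot: [179.9, 0.0, 140.2]
top1 tin (array([486.4, 235.8]), array([181.2, 142.5]), 75.3, np.float64(75.6), 517) fin (array([483.5, 238.8]), array([56.7, 12.7]), -14.9, np.float64(57.4), 85) lid (array([ 524.3, -206.4]), array([68.1, 12.5]), 0.3, np.float64(21.0), 80) bar None
top tin (array([486.3, 235.2]), array([182.5, 142.4]), 75.4, np.float64(75.8), 904) fin (array([483.4, 238.6]), array([56.6, 12.3]), -14.9, np.float64(57.2), 89) lid (array([ 502.4, -337.2]), array([185.6, 149.3]), 0.9, np.float64(21.7), 2755) bar (array([ 502.3, -335. ]), array([63.7, 13.3]), 87.7, np.float64(44.4), 101)
side tin (array([424.3, 247.3]), array([180.3,  36.1]), 84.9, np.float64(74.5), 144) fin (array([486.7, 237.8]), array([57.8, 16.6]), -14.2, np.float64(55.2), 62) lid (array([ 504.6, -335.2]), array([185.9, 150.3]), 1.0, np.float64(20.5), 4584) bar (array([ 503.9, -337.2]), array([66.2, 15. ]), -89.4, np.float64(43.3), 179)
now 10.42 [486.9  24.8 199.4] [179.9   0.  140.2] q7 44.0 F [ 0.8 -0.8 -0.8] w 86.3
t [138.3 162.2  59.4] wz -25.3 len 221
```

```bash
python3 -m creep '[{"wx":0,"wy":0,"wz":-25,"tx":138,"ty":162,"tz":0,"gripper":1},{"wx":0,"wy":0,"wz":-25,"tx":138,"ty":162,"tz":0,"gripper":1},{"wx":0,"wy":0,"wz":-25,"tx":138,"ty":162,"tz":20,"gripper":1},{"wx":0,"wy":0,"wz":-25,"tx":138,"ty":162,"tz":40,"gripper":1},{"wx":0,"wy":0,"wz":-25,"tx":138,"ty":162,"tz":60,"gripper":1}]' | head -3
python3 -m creep '[{"wx":0,"wy":0,"wz":0,"tx":0,"ty":0,"tz":15,"gripper":1},{"wx":0,"wy":0,"wz":0,"tx":0,"ty":0,"tz":25,"gripper":1},{"wx":0,"wy":0,"wz":0,"tx":0,"ty":0,"tz":25,"gripper":1}]'
python3 -c "
from h import *
plan([[485,238.3,60,165.2],[485,238.3,37,165.2]])"
```

```text
time_s: 10.83
tool_pos: [0.489, 0.2177, 0.1539]
tool_rot: [179.8, 0.3, 164.8]
time_s: 11.08
tool_pos: [0.4858, 0.2133, 0.1245]
tool_rot: [-179.8, -0.2, 164.6]
force: [-0.7, -0.1, -0.4]
grip_width: 0.087
grasp_force: 0.0
now 11.08 [485.8 213.3 124.5] [-179.8   -0.2  164.6] q7 37.0 F [-0.7 -0.1 -0.4] w 87.0
t [ 7.5 23.9 64.5] wz -0.6 len 69
t [ 0. -0. 23.] wz -0.0 len 23
```

```bash
python3 -m creep '[{"wx":0,"wy":0,"wz":-0.6,"tx":7.5,"ty":24,"tz":15,"gripper":1},{"wx":0,"wy":0,"wz":-0.6,"tx":7.5,"ty":24,"tz":35,"gripper":1},{"wx":0,"wy":0,"wz":-0.6,"tx":7.5,"ty":24,"tz":55,"gripper":1},{"wx":0,"wy":0,"wz":-0.6,"tx":7.5,"ty":24,"tz":64,"gripper":1},{"wx":0,"wy":0,"wz":-0.6,"tx":7.5,"ty":24,"tz":64,"gripper":1}]' | head -4
python3 -c "
from h import *
plan([[485,238.3,37,165.2]])"
```

```text
time_s: 11.5
tool_pos: [0.4859, 0.2376, 0.0617]
tool_rot: [-179.8, -0.1, 165.1]
force: [-0.8, -0.2, 0.4]
now 11.5 [485.9 237.6  61.7] [-1.798e+02 -1.000e-01  1.651e+02] q7 30.0 F [-0.8 -0.2  0.4] w 86.9
t [ 1.   0.4 24.7] wz -0.1 len 25
```

```bash
python3 -m creep '[{"wx":0,"wy":0,"wz":0,"tx":1,"ty":0,"tz":10,"gripper":1},{"wx":0,"wy":0,"wz":0,"tx":1,"ty":0,"tz":18,"gripper":0},{"wx":0,"wy":0,"wz":0,"tx":1,"ty":0,"tz":24,"gripper":-1},{"wx":0,"wy":0,"wz":0,"tx":1,"ty":0,"tz":24,"gripper":-1},{"wx":0,"wy":0,"wz":0,"tx":1,"ty":0,"tz":24,"gripper":-1}]' 40
python3 -m creep '[{"wx":0,"wy":0,"wz":0,"tx":0,"ty":0,"tz":0,"gripper":-1},{"wx":0,"wy":0,"wz":0,"tx":0,"ty":0,"tz":0,"gripper":-1},{"wx":0,"wy":0,"wz":0,"tx":0,"ty":0,"tz":0,"gripper":-1},{"wx":0,"wy":0,"wz":0,"tx":0,"ty":0,"tz":0,"gripper":-1},{"wx":0,"wy":0,"wz":0,"tx":0,"ty":0,"tz":0,"gripper":-1}]' | tail -2
python3 -m creep '[{"wx":0,"wy":0,"wz":0,"tx":0,"ty":0,"tz":0,"gripper":-1},{"wx":0,"wy":0,"wz":0,"tx":0,"ty":0,"tz":0,"gripper":-1},{"wx":0,"wy":0,"wz":0,"tx":0,"ty":0,"tz":0,"gripper":-1},{"wx":0,"wy":0,"wz":0,"tx":0,"ty":0,"tz":0,"gripper":-1}]'

```

```text
time_s: 11.92
tool_pos: [0.485, 0.2405, 0.039]
tool_rot: [-180.0, -0.0, 165.3]
force: [-0.5, 0.3, 0.2]
grip_width: 0.0679
grasp_force: 0.0
grip_width: 0.0351
grasp_force: 0.0
time_s: 12.67
tool_pos: [0.485, 0.2407, 0.0391]
tool_rot: [180.0, 0.0, 165.3]
force: [-0.5, 0.3, -0.4]
grip_width: 0.0117
grasp_force: 40.0
```

```bash
python3 -m creep '[{"wx":0,"wy":0,"wz":0,"tx":0,"ty":0,"tz":-8,"gripper":-1},{"wx":0,"wy":0,"wz":0,"tx":0,"ty":0,"tz":-25,"gripper":-1},{"wx":0,"wy":0,"wz":0,"tx":0,"ty":0,"tz":-50,"gripper":-1},{"wx":0,"wy":0,"wz":0,"tx":0,"ty":0,"tz":-85,"gripper":-1},{"wx":0,"wy":0,"wz":0,"tx":0,"ty":0,"tz":-120,"gripper":-1}]'
python3 -c "
from h import *
plan([[485,80,160,165],[485,-73,150,165],[485,-73,50,165]])"
```

```text
time_s: 13.08
tool_pos: [0.4839, 0.2404, 0.16]
tool_rot: [-179.9, -0.1, 165.3]
force: [0.6, 0.6, -0.4]
grip_width: 0.0114
grasp_force: 40.0
now 13.08 [483.9 240.4 160. ] [-1.799e+02 -1.000e-01  1.653e+02] q7 36.0 F [ 0.6  0.6 -0.4] w 11.4
t [ -41.7 -154.9    0. ] wz 0.3 len 160
t [ -39.6 -147.8   10. ] wz 0 len 153
t [ -0.  -0. 100.] wz 0 len 100
```

```bash
python3 -m creep '[{"wx":0,"wy":0,"wz":0,"tx":-6,"ty":-22,"tz":0,"gripper":-1},{"wx":0,"wy":0,"wz":0,"tx":-14,"ty":-52,"tz":0,"gripper":-1},{"wx":0,"wy":0,"wz":0,"tx":-23,"ty":-86,"tz":0,"gripper":-1},{"wx":0,"wy":0,"wz":0,"tx":-32,"ty":-120,"tz":0,"gripper":-1},{"wx":0,"wy":0,"wz":0,"tx":-42,"ty":-155,"tz":0,"gripper":-1}]' | head -3
python3 -m creep '[{"wx":0,"wy":0,"wz":0,"tx":-9,"ty":-35,"tz":0,"gripper":-1},{"wx":0,"wy":0,"wz":0,"tx":-18,"ty":-70,"tz":0,"gripper":-1},{"wx":0,"wy":0,"wz":0,"tx":-27,"ty":-102,"tz":10,"gripper":-1},{"wx":0,"wy":0,"wz":0,"tx":-36,"ty":-130,"tz":20,"gripper":-1},{"wx":0,"wy":0,"wz":0,"tx":-40,"ty":-150,"tz":30,"gripper":-1}]' | tail -6
python3 -m creep '[{"wx":0,"wy":0,"wz":0,"tx":0,"ty":0,"tz":25,"gripper":-1},{"wx":0,"wy":0,"wz":0,"tx":0,"ty":0,"tz":50,"gripper":-1},{"wx":0,"wy":0,"wz":0,"tx":0,"ty":0,"tz":70,"gripper":-1},{"wx":0,"wy":0,"wz":0,"tx":0,"ty":0,"tz":85,"gripper":-1},{"wx":0,"wy":0,"wz":0,"tx":0,"ty":0,"tz":88,"gripper":-1}]'
```

```text
time_s: 13.5
tool_pos: [0.4857, 0.079, 0.1596]
tool_rot: [-180.0, 0.0, 165.4]
time_s: 13.92
tool_pos: [0.4868, -0.0788, 0.1293]
tool_rot: [-179.9, 0.1, 165.1]
force: [0.6, -1.4, -0.9]
grip_width: 0.0115
grasp_force: 40.0
time_s: 14.33
tool_pos: [0.4845, -0.0747, 0.0388]
tool_rot: [180.0, -0.3, 165.3]
force: [-1.1, -0.2, -0.4]
grip_width: 0.0115
grasp_force: 40.0
```

```bash
python3 -m creep '[{"wx":0,"wy":0,"wz":0,"tx":0,"ty":0,"tz":1,"gripper":-1},{"wx":0,"wy":0,"wz":0,"tx":0,"ty":0,"tz":2,"gripper":-1},{"wx":0,"wy":0,"wz":0,"tx":0,"ty":0,"tz":3,"gripper":-1},{"wx":0,"wy":0,"wz":0,"tx":0,"ty":0,"tz":4,"gripper":-1}]'
python3 -m creep '[{"wx":0,"wy":0,"wz":0,"tx":0,"ty":0,"tz":1,"gripper":-1},{"wx":0,"wy":0,"wz":0,"tx":0,"ty":0,"tz":1,"gripper":-1}]'
```

```text
time_s: 14.67
tool_pos: [0.4878, -0.0753, 0.0382]
tool_rot: [-180.0, 0.1, 165.3]
force: [-0.2, 0.4, -2.0]
grip_width: 0.0117
grasp_force: 40.0
time_s: 14.83
tool_pos: [0.4871, -0.0753, 0.0365]
tool_rot: [-180.0, 0.0, 165.3]
force: [-0.3, 0.4, -0.9]
grip_width: 0.0116
grasp_force: 40.0
```

```bash
python3 -m creep '[{"wx":0,"wy":0,"wz":0,"tx":0,"ty":0,"tz":1,"gripper":-1},{"wx":0,"wy":0,"wz":0,"tx":0,"ty":0,"tz":1.5,"gripper":-1},{"wx":0,"wy":0,"wz":0,"tx":0,"ty":0,"tz":1.5,"gripper":-1}]'
python3 -m creep '[{"wx":0,"wy":0,"wz":0,"tx":0,"ty":0,"tz":1,"gripper":-1},{"wx":0,"wy":0,"wz":0,"tx":0,"ty":0,"tz":1,"gripper":-1}]'
```

```text
time_s: 15.08
tool_pos: [0.4871, -0.0753, 0.0355]
tool_rot: [-180.0, 0.0, 165.3]
force: [-3.0, 0.6, 5.9]
grip_width: 0.0116
grasp_force: 40.0
time_s: 15.25
tool_pos: [0.4872, -0.0753, 0.0355]
tool_rot: [-179.9, -0.0, 165.3]
force: [-6.8, -0.1, 16.0]
grip_width: 0.012
grasp_force: 40.0
```

```bash
python3 -m creep '[{"wx":0,"wy":0,"wz":0,"tx":0,"ty":0,"tz":-1.5,"gripper":0},{"wx":0,"wy":0,"wz":0,"tx":0,"ty":0,"tz":-1.5,"gripper":0},{"wx":0,"wy":0,"wz":0,"tx":0,"ty":0,"tz":-1.5,"gripper":0},{"wx":0,"wy":0,"wz":0,"tx":0,"ty":0,"tz":-1.5,"gripper":0}]'
python3 -m creep '[{"wx":0,"wy":0,"wz":0,"tx":0,"ty":0,"tz":-15,"gripper":0},{"wx":0,"wy":0,"wz":0,"tx":0,"ty":0,"tz":-40,"gripper":0},{"wx":0,"wy":0,"wz":0,"tx":0,"ty":0,"tz":-75,"gripper":0},{"wx":0,"wy":0,"wz":0,"tx":0,"ty":0,"tz":-110,"gripper":0}]'
python3 -c "
from h import *
plan([[500,-210,150,131],[503.6,-335.5,110,98],[503.6,-335.5,80,90.9]])"
```

```text
time_s: 15.58
tool_pos: [0.4868, -0.0752, 0.035]
tool_rot: [-180.0, 0.0, 165.3]
force: [0.1, 0.4, -0.1]
grip_width: 0.0307
grasp_force: 0.0
time_s: 15.92
tool_pos: [0.4858, -0.0747, 0.1454]
tool_rot: [180.0, -0.1, 165.3]
force: [1.4, -0.8, 0.7]
grip_width: 0.043
grasp_force: 0.0
now 15.92 [485.8 -74.7 145.4] [ 1.800e+02 -1.000e-01  1.653e+02] q7 78.0 F [ 1.4 -0.8  0.7] w 43.0
t [ -48.  -127.3   -4.6] wz 34.3 len 136
t [-97.1 -79.6  40. ] wz 33 len 132
t [ 0. -0. 30.] wz 7.1 len 30
```

```bash
python3 -m creep '[{"wx":0,"wy":0,"wz":34,"tx":-48,"ty":-127,"tz":-5,"gripper":1},{"wx":0,"wy":0,"wz":34,"tx":-48,"ty":-127,"tz":-5,"gripper":1},{"wx":0,"wy":0,"wz":34,"tx":-48,"ty":-127,"tz":-5,"gripper":1},{"wx":0,"wy":0,"wz":34,"tx":-48,"ty":-127,"tz":-5,"gripper":1},{"wx":0,"wy":0,"wz":34,"tx":-48,"ty":-127,"tz":-5,"gripper":1}]' | head -3
python3 -m creep '[{"wx":0,"wy":0,"wz":33,"tx":-97,"ty":-80,"tz":40,"gripper":0.7},{"wx":0,"wy":0,"wz":33,"tx":-97,"ty":-80,"tz":40,"gripper":0.7},{"wx":0,"wy":0,"wz":33,"tx":-97,"ty":-80,"tz":40,"gripper":0.7},{"wx":0,"wy":0,"wz":33,"tx":-97,"ty":-80,"tz":40,"gripper":0.7},{"wx":0,"wy":0,"wz":33,"tx":-97,"ty":-80,"tz":40,"gripper":0.7}]' | head -3
python3 -m creep '[{"wx":0,"wy":0,"wz":7.1,"tx":0,"ty":0,"tz":30,"gripper":0.5},{"wx":0,"wy":0,"wz":7.1,"tx":0,"ty":0,"tz":30,"gripper":0.5},{"wx":0,"wy":0,"wz":7.1,"tx":0,"ty":0,"tz":30,"gripper":0.5}]'
python3 -c "
from h import *
plan([[503.6,-335.5,50,90.9],[503.6,-335.5,22,90.9]])
p,d,W=cloud('top');np.savez('top3.npz',p=p,d=d)
print('tray fin/rim',rect(W,.045,.06,(.4,.57,-.18,.04)),'teaspoon',nets.place_of('teaspoon','top'))"
```

```text
time_s: 16.33
tool_pos: [0.5002, -0.2157, 0.1496]
tool_rot: [-180.0, 0.0, 130.5]
time_s: 16.75
tool_pos: [0.5024, -0.3402, 0.1076]
tool_rot: [-179.8, -0.1, 97.6]
time_s: 17.0
tool_pos: [0.5033, -0.3349, 0.0783]
tool_rot: [-179.8, -0.2, 91.4]
force: [0.3, -0.1, 0.6]
grip_width: 0.0666
grasp_force: 0.0
now 17.0 [ 503.3 -334.9   78.3] [-179.8   -0.2   91.4] q7 24.0 F [ 0.3 -0.1  0.6] w 66.6
t [-0.6  0.3 28.3] wz 0.5 len 28
t [ 0. -0. 28.] wz -0.0 len 28
tray fin/rim (array([485.3, -77.4]), array([58.4, 12.2]), -14.6, np.float64(54.7), 85) teaspoon [{'point': [0.47, 0.0899, 0.006], 'confidence': 0.76}, {'point': [0.6624, 0.0908, 0.0006], 'confidence': 0.61}]
```

```bash
python3 -m creep '[{"wx":0,"wy":0,"wz":0.4,"tx":-0.5,"ty":0,"tz":20,"gripper":0.5},{"wx":0,"wy":0,"wz":0.4,"tx":-0.5,"ty":0,"tz":38,"gripper":0.5},{"wx":0,"wy":0,"wz":0.4,"tx":-0.5,"ty":0,"tz":50,"gripper":0},{"wx":0,"wy":0,"wz":0.4,"tx":-0.5,"ty":0,"tz":54,"gripper":-1},{"wx":0,"wy":0,"wz":0.4,"tx":-0.5,"ty":0,"tz":54,"gripper":-1}]' 40
python3 -m creep '[{"wx":0,"wy":0,"wz":0,"tx":0,"ty":0,"tz":1,"gripper":-1},{"wx":0,"wy":0,"wz":0,"tx":0,"ty":0,"tz":1,"gripper":-1},{"wx":0,"wy":0,"wz":0,"tx":0,"ty":0,"tz":1,"gripper":-1},{"wx":0,"wy":0,"wz":0,"tx":0,"ty":0,"tz":1,"gripper":-1},{"wx":0,"wy":0,"wz":0,"tx":0,"ty":0,"tz":1,"gripper":-1}]'
python3 -m creep '[{"wx":0,"wy":0,"wz":0,"tx":0,"ty":0,"tz":0,"gripper":-1},{"wx":0,"wy":0,"wz":0,"tx":0,"ty":0,"tz":0,"gripper":-1},{"wx":0,"wy":0,"wz":0,"tx":0,"ty":0,"tz":0,"gripper":-1}]'
```

```text
time_s: 17.52
tool_pos: [0.5045, -0.336, 0.0257]
tool_rot: [-179.9, -0.0, 90.8]
force: [-0.2, 0.9, -0.3]
grip_width: 0.0524
grasp_force: 0.0
time_s: 17.93
tool_pos: [0.5052, -0.3366, 0.0257]
tool_rot: [180.0, 0.0, 90.8]
force: [-0.4, 1.0, 0.6]
grip_width: 0.0199
grasp_force: 0.0
time_s: 18.18
tool_pos: [0.5048, -0.3365, 0.0255]
tool_rot: [-180.0, 0.0, 90.8]
force: [-1.7, 0.3, 2.7]
grip_width: 0.0137
grasp_force: 40.0
```

```bash
python3 -m creep '[{"wx":0,"wy":0,"wz":0,"tx":0,"ty":0,"tz":-10,"gripper":-1},{"wx":0,"wy":0,"wz":0,"tx":0,"ty":0,"tz":-40,"gripper":-1},{"wx":0,"wy":0,"wz":0,"tx":0,"ty":0,"tz":-80,"gripper":-1},{"wx":0,"wy":0,"wz":0,"tx":0,"ty":0,"tz":-120,"gripper":-1},{"wx":0,"wy":0,"wz":0,"tx":0,"ty":0,"tz":-160,"gripper":-1}]'
python3 -c "
from h import *
plan([[500,-190,185,113],[500,-20,185,140],[490,140,185,163],[487,230,170,165.35]])"
```

```text
time_s: 18.6
tool_pos: [0.5045, -0.3357, 0.1868]
tool_rot: [-180.0, -0.0, 90.8]
force: [0.6, -1.2, -2.0]
grip_width: 0.0134
grasp_force: 40.0
now 18.6 [ 504.5 -335.7  186.8] [-180.    -0.    90.8] q7 26.0 F [ 0.6 -1.2 -2. ] w 13.4
t [145.8  -2.4   1.8] wz -22.2 len 146
t [156.5  66.4   0. ] wz -27 len 170
t [110.5 116.1   0. ] wz -23 len 160
t [29.2 85.2 15. ] wz -2.3 len 91
```

```bash
python3 -m creep '[{"wx":0,"wy":0,"wz":-3,"tx":20,"ty":0,"tz":0,"gripper":-1},{"wx":0,"wy":0,"wz":-7,"tx":48,"ty":-1,"tz":0,"gripper":-1},{"wx":0,"wy":0,"wz":-12,"tx":80,"ty":-1,"tz":0,"gripper":-1},{"wx":0,"wy":0,"wz":-17,"tx":112,"ty":-2,"tz":0,"gripper":-1},{"wx":0,"wy":0,"wz":-22,"tx":146,"ty":-2,"tz":0,"gripper":-1}]' | head -3
python3 -m creep '[{"wx":0,"wy":0,"wz":-5,"tx":31,"ty":13,"tz":0,"gripper":-1},{"wx":0,"wy":0,"wz":-10,"tx":62,"ty":26,"tz":0,"gripper":-1},{"wx":0,"wy":0,"wz":-16,"tx":94,"ty":40,"tz":0,"gripper":-1},{"wx":0,"wy":0,"wz":-21,"tx":125,"ty":53,"tz":0,"gripper":-1},{"wx":0,"wy":0,"wz":-27,"tx":156,"ty":66,"tz":0,"gripper":-1}]' | head -3
python3 -m creep '[{"wx":0,"wy":0,"wz":-5,"tx":22,"ty":23,"tz":0,"gripper":-1},{"wx":0,"wy":0,"wz":-9,"tx":44,"ty":46,"tz":0,"gripper":-1},{"wx":0,"wy":0,"wz":-14,"tx":66,"ty":70,"tz":0,"gripper":-1},{"wx":0,"wy":0,"wz":-19,"tx":88,"ty":93,"tz":0,"gripper":-1},{"wx":0,"wy":0,"wz":-23,"tx":110,"ty":116,"tz":0,"gripper":-1}]' | head -3
python3 -m creep '[{"wx":0,"wy":0,"wz":-1,"tx":8,"ty":25,"tz":0,"gripper":-1},{"wx":0,"wy":0,"wz":-2,"tx":16,"ty":48,"tz":5,"gripper":-1},{"wx":0,"wy":0,"wz":-2.5,"tx":24,"ty":70,"tz":10,"gripper":-1},{"wx":0,"wy":0,"wz":-2.5,"tx":29,"ty":85,"tz":15,"gripper":-1},{"wx":0,"wy":0,"wz":-2.5,"tx":29,"ty":85,"tz":15,"gripper":-1}]' | head -3
python3 -c "
from h import *
optics.read_camera('top');optics.read_camera('top')
plan([[487,235,125,165.35]])"
```

```text
time_s: 19.02
tool_pos: [0.5004, -0.1892, 0.1853]
tool_rot: [-180.0, 0.0, 113.0]
time_s: 19.43
tool_pos: [0.5009, -0.0191, 0.1854]
tool_rot: [-180.0, 0.0, 140.1]
time_s: 19.85
tool_pos: [0.4917, 0.1402, 0.1854]
tool_rot: [-180.0, 0.1, 163.0]
time_s: 20.27
tool_pos: [0.4876, 0.2329, 0.1697]
tool_rot: [179.9, -0.1, 165.6]
now 20.37 [489.1 228.8 170. ] [-180.    -0.   165.4] q7 38.0 F [ 0.  -0.9 -1.7] w 13.9
t [ 3.6  5.5 45. ] wz 0.1 len 45
```

```bash
python3 -m creep '[{"wx":0,"wy":0,"wz":0,"tx":3.6,"ty":5.5,"tz":15,"gripper":-1},{"wx":0,"wy":0,"wz":0,"tx":3.6,"ty":5.5,"tz":35,"gripper":-1},{"wx":0,"wy":0,"wz":0,"tx":3.6,"ty":5.5,"tz":52,"gripper":-1},{"wx":0,"wy":0,"wz":0,"tx":3.6,"ty":5.5,"tz":60,"gripper":-1},{"wx":0,"wy":0,"wz":0,"tx":3.6,"ty":5.5,"tz":60,"gripper":-1}]'  | head -4
python3 - <<'E'
from h import *
for c in ['top','side']:
    p,d,W=cloud(c); cv2.imwrite(f'pics/{c}4.png',p[:,:,::-1]); print('lid',rect(W,.095,.115,(.38,.6,.12,.36)))
    print([(np.round(x['point'],4).tolist(),round(x['confidence'],2)) for x in nets.place_of('lid',c)][:2])
plan([[487,235,100,165.35]])
E
```

```text
time_s: 20.78
tool_pos: [0.4869, 0.2324, 0.1085]
tool_rot: [-179.8, -0.1, 165.2]
force: [-0.6, 0.1, -2.2]
lid (array([525.6, 162.8]), array([125.3,  61.8]), 41.1, np.float64(103.5), 292)
[]
lid (array([487.4, 230.5]), array([190.2, 146.7]), 75.3, np.float64(105.2), 1052)
[([0.4879, 0.2312, 0.0962], 0.84)]
now 20.98 [488.6 234.6 111.3] [1.800e+02 1.000e-01 1.652e+02] q7 34.0 F [-0.3  0.1 -2.5] w 13.3
t [ 1.6 -0.  11.3] wz -0.1 len 11
```

```bash
python3 -m creep '[{"wx":0,"wy":0,"wz":0,"tx":0,"ty":2,"tz":4,"gripper":-1},{"wx":0,"wy":0,"wz":0,"tx":0,"ty":2,"tz":7,"gripper":-1},{"wx":0,"wy":0,"wz":0,"tx":0,"ty":2,"tz":10,"gripper":-1},{"wx":0,"wy":0,"wz":0,"tx":0,"ty":2,"tz":12,"gripper":-1},{"wx":0,"wy":0,"wz":0,"tx":0,"ty":2,"tz":12,"gripper":-1}]'
python3 -m creep '[{"wx":0,"wy":0,"wz":0,"tx":0,"ty":0,"tz":1,"gripper":-1},{"wx":0,"wy":0,"wz":0,"tx":0,"ty":0,"tz":2,"gripper":-1},{"wx":0,"wy":0,"wz":0,"tx":0,"ty":0,"tz":2.5,"gripper":-1}]'
```

```text
time_s: 21.4
tool_pos: [0.4877, 0.2363, 0.0974]
tool_rot: [-180.0, -0.1, 165.3]
force: [-0.4, 0.0, -2.0]
grip_width: 0.0136
grasp_force: 40.0
time_s: 21.65
tool_pos: [0.4881, 0.2365, 0.0955]
tool_rot: [-180.0, -0.0, 165.3]
force: [0.7, 0.1, -1.8]
grip_width: 0.0136
grasp_force: 40.0
```

```bash
python3 -m creep '[{"wx":0,"wy":0,"wz":0,"tx":0,"ty":0,"tz":0.7,"gripper":-1},{"wx":0,"wy":0,"wz":0,"tx":0,"ty":0,"tz":1.3,"gripper":-1},{"wx":0,"wy":0,"wz":0,"tx":0,"ty":0,"tz":2,"gripper":-1},{"wx":0,"wy":0,"wz":0,"tx":0,"ty":0,"tz":2,"gripper":-1}]' | sed -n 2,4p
python3 -m creep '[{"wx":0,"wy":0,"wz":0,"tx":0,"ty":0,"tz":0.5,"gripper":-1},{"wx":0,"wy":0,"wz":0,"tx":0,"ty":0,"tz":1,"gripper":-1},{"wx":0,"wy":0,"wz":0,"tx":0,"ty":0,"tz":1,"gripper":-1}]' | sed -n 2,4p
```

```text
tool_pos: [0.4881, 0.2365, 0.0934]
tool_rot: [-180.0, -0.0, 165.3]
force: [0.2, 0.3, -2.8]
tool_pos: [0.4882, 0.2366, 0.093]
tool_rot: [-180.0, 0.0, 165.3]
force: [-0.8, 0.4, 2.5]
```

```bash
python3 -m creep '[{"wx":0,"wy":0,"wz":0,"tx":0,"ty":0,"tz":0,"gripper":-0.3},{"wx":0,"wy":0,"wz":0,"tx":0,"ty":0,"tz":0,"gripper":-0.3},{"wx":0,"wy":0,"wz":0,"tx":0,"ty":0,"tz":0,"gripper":-0.3}]'
python3 -m creep '[{"wx":0,"wy":0,"wz":0,"tx":0,"ty":0,"tz":-15,"gripper":-0.3},{"wx":0,"wy":0,"wz":0,"tx":0,"ty":0,"tz":-40,"gripper":-0.3},{"wx":0,"wy":0,"wz":0,"tx":-20,"ty":-20,"tz":-60,"gripper":-1},{"wx":0,"wy":0,"wz":0,"tx":-40,"ty":-60,"tz":-60,"gripper":-1},{"wx":0,"wy":0,"wz":0,"tx":-42,"ty":-100,"tz":-60,"gripper":-1}]' 
python3 -m creep '[{"wx":0,"wy":0,"wz":0,"tx":0,"ty":-40,"tz":0,"gripper":-1},{"wx":0,"wy":0,"wz":0,"tx":0,"ty":-80,"tz":0,"gripper":-1},{"wx":0,"wy":0,"wz":0,"tx":0,"ty":-120,"tz":0,"gripper":-1},{"wx":0,"wy":0,"wz":0,"tx":0,"ty":-120,"tz":0,"gripper":-1}]' |head -3
cat > m.py <<'E'
from h import *
for c in ['top','side']:
    p,d,W=cloud(c); print(c,'lid',rect(W,.075,.097,(.38,.6,.12,.36)),'bar',rect(W,.1,.13,(.4,.57,.15,.33)))
    m=(W[...,2]>.08)&(W[...,2]<.092)&(W[...,0]>.38)&(W[...,0]<.6)&(W[...,1]>.12)&(W[...,1]<.36)
    P=W[m]*1000; cen=np.array([487.5,236]); a=np.radians(-14.7)
    A=np.c_[P[:,:2]-cen,np.ones(len(P))]; k=np.linalg.lstsq(A,P[:,2],rcond=None)[0]
    for sx,sy in [(1,1),(1,-1),(-1,-1),(-1,1)]:
        v=np.array([[np.cos(a),-np.sin(a)],[np.sin(a),np.cos(a)]])@[64*sx,84*sy]
        print(np.round(cen+v,1),'z',round(k[:2]@v+k[2],1))
E
python3 m.py; python3 -c "
from h import *
plan([])"
```

```text
time_s: 22.48
tool_pos: [0.4883, 0.2366, 0.0926]
tool_rot: [180.0, 0.0, 165.3]
force: [-0.3, -0.6, -0.6]
grip_width: 0.026
grasp_force: 0.0
time_s: 22.9
tool_pos: [0.5069, 0.1303, 0.1545]
tool_rot: [179.8, 0.3, 165.4]
force: [0.4, -1.8, 0.3]
grip_width: 0.0177
grasp_force: 0.0
time_s: 23.23
tool_pos: [0.4712, 0.0048, 0.152]
tool_rot: [-179.7, -0.0, 164.6]
top lid (array([484.6, 234.6]), array([186.5, 146. ]), 75.2, np.float64(88.0), 3240) bar (array([485. , 234.5]), array([64.6, 14.6]), -15.5, np.float64(110.9), 130)
[570.7 301. ] z 87.2
[528.1 138.5] z 88.5
[404.3 171. ] z 88.5
[446.9 333.5] z 87.2
side lid (array([501.3, 231.9]), array([191.1, 117.8]), 75.9, np.float64(87.5), 889) bar (array([493.7, 231.2]), array([50.4, 19. ]), -14.5, np.float64(108.3), 73)
[570.7 301. ] z 86.8
[528.1 138.5] z 87.4
[404.3 171. ] z 88.5
[446.9 333.5] z 88.0
now 23.33 [473.   12.1 152.7] [-179.9    0.   165. ] q7 69.0 F [0.3 1.6 1. ] w 0.5
```

```bash
python3 - <<'E'
from h import *
z=np.load('top0.npz'); W=world('top',z['d']); P=W.reshape(-1,3); P=P[np.isfinite(P[:,0])]
for n,c in [('C0',(569.5,301)),('C3',(445.7,333.5))]:
    for yaw in (165,120,75):
        a=np.radians(yaw); q=P[:,:2]*1000-c; u=q@[np.cos(a),np.sin(a)]; v=q@[np.sin(a),-np.cos(a)]
        m=(abs(u)<60)&(abs(v)<115); print(n,yaw,'max z in footprint',round(P[m,2].max(),3))
plan([[527,138.5,110,165],[527,138.5,94,165]])
E
```

```text
C0 165 max z in footprint 0.387
C0 120 max z in footprint 0.398
C0 75 max z in footprint 0.398
C3 165 max z in footprint 0.116
C3 120 max z in footprint 0.093
C3 75 max z in footprint 0.11
now 23.33 [473.   12.1 152.7] [-179.9    0.   165. ] q7 69.0 F [0.3 1.6 1. ] w 0.5
t [-19.5 136.1  42.7] wz -0.0 len 144
t [-0. -0. 16.] wz 0 len 16
```

```bash
python3 -m creep '[{"wx":0,"wy":0,"wz":0,"tx":-19,"ty":136,"tz":5,"gripper":-1},{"wx":0,"wy":0,"wz":0,"tx":-19,"ty":136,"tz":15,"gripper":-1},{"wx":0,"wy":0,"wz":0,"tx":-19,"ty":136,"tz":30,"gripper":-1},{"wx":0,"wy":0,"wz":0,"tx":-19,"ty":136,"tz":45,"gripper":-1},{"wx":0,"wy":0,"wz":0,"tx":-19,"ty":136,"tz":50,"gripper":-1}]' |head -4
python3 -m creep '[{"wx":0,"wy":0,"wz":0,"tx":0,"ty":0,"tz":2,"gripper":-1},{"wx":0,"wy":0,"wz":0,"tx":0,"ty":0,"tz":3,"gripper":-1},{"wx":0,"wy":0,"wz":0,"tx":0,"ty":0,"tz":4,"gripper":-1}]'
python3 - <<'E'
from h import *
for c in ['top','side']:
    z=np.load(c+'0.npz'); P=world(c,z['d']).reshape(-1,3)*1000; P=P[np.isfinite(P[:,0])]
    for zlo,zhi in ((130,180),(180,240),(240,420)):
        m=(P[:,2]>zlo)&(P[:,2]<zhi)&(P[:,0]>480)&(P[:,0]<900)
        for y in range(140,480,40):
            q=P[m&(abs(P[:,1]-y)<20)]
            if len(q): i=q[:,0].argmin(); print(c,zlo,y,np.round(q[i]),len(q))
E
```

```text
time_s: 23.75
tool_pos: [0.5246, 0.1485, 0.1003]
tool_rot: [179.7, -0.3, 165.8]
force: [-1.1, -0.1, 0.3]
time_s: 24.0
tool_pos: [0.5263, 0.1405, 0.0991]
tool_rot: [-180.0, 0.1, 165.2]
force: [0.1, -0.3, 0.5]
grip_width: 0.0006
grasp_force: 0.0
top 130 140 [647. 156. 177.] 25
top 130 180 [648. 196. 177.] 14
top 130 220 [646. 228. 179.] 14
top 130 260 [646. 241. 178.] 14
top 130 300 [647. 305. 178.] 14
top 130 340 [646. 323. 179.] 15
top 130 380 [647. 379. 179.] 13
top 130 420 [647. 401. 177.] 13
top 130 460 [647. 477. 177.] 15
top 180 140 [646. 147. 189.] 626
top 180 180 [647. 163. 187.] 183
top 180 220 [647. 209. 180.] 377
top 180 260 [647. 265. 192.] 304
top 180 300 [646. 302. 180.] 319
top 180 340 [647. 341. 184.] 323
top 180 380 [646. 387. 180.] 314
top 180 420 [647. 420. 183.] 324
top 180 460 [646. 465. 190.] 152
top 240 140 [662. 159. 241.] 1044
top 240 180 [662. 162. 350.] 1466
top 240 220 [639. 227. 382.] 731
top 240 260 [639. 267. 385.] 663
top 240 300 [639. 311. 380.] 815
top 240 340 [638. 324. 380.] 1048
top 240 380 [638. 373. 382.] 1123
top 240 420 [663. 434. 265.] 1312
top 240 460 [647. 480. 334.] 1502
side 130 140 [650. 145. 178.] 25
side 180 140 [649. 158. 188.] 1056
side 180 180 [649. 192. 187.] 37
side 180 220 [649. 224. 188.] 9
side 180 260 [649. 258. 189.] 9
side 180 300 [649. 305. 188.] 10
side 180 340 [649. 342. 189.] 7
side 180 380 [649. 388. 187.] 7
side 180 420 [649. 435. 186.] 4
side 240 140 [665. 159. 316.] 4824
side 240 180 [664. 160. 271.] 583
side 240 220 [641. 232. 380.] 371
side 240 260 [641. 265. 382.] 107
side 240 300 [641. 306. 381.] 73
side 240 340 [641. 349. 381.] 64
side 240 380 [642. 379. 382.] 112
side 240 420 [666. 428. 395.] 43
side 240 460 [649. 473. 256.] 57
```

```bash
python3 -m creep '[{"wx":0,"wy":0,"wz":0,"tx":-1,"ty":-2,"tz":3,"gripper":-1},{"wx":0,"wy":0,"wz":0,"tx":-1,"ty":-2,"tz":6,"gripper":-1},{"wx":0,"wy":0,"wz":0,"tx":-1,"ty":-2,"tz":8,"gripper":-1},{"wx":0,"wy":0,"wz":0,"tx":-1,"ty":-2,"tz":8,"gripper":-1}]' | sed -n 2,4p
python3 -m creep '[{"wx":0,"wy":0,"wz":0,"tx":0,"ty":0,"tz":0.5,"gripper":-1},{"wx":0,"wy":0,"wz":0,"tx":0,"ty":0,"tz":1,"gripper":-1},{"wx":0,"wy":0,"wz":0,"tx":0,"ty":0,"tz":1.5,"gripper":-1},{"wx":0,"wy":0,"wz":0,"tx":0,"ty":0,"tz":2,"gripper":-1},{"wx":0,"wy":0,"wz":0,"tx":0,"ty":0,"tz":2,"gripper":-1}]'| sed -n 2,4p
python3 -m creep '[{"wx":0,"wy":0,"wz":0,"tx":0,"ty":0,"tz":0.5,"gripper":-1},{"wx":0,"wy":0,"wz":0,"tx":0,"ty":0,"tz":1,"gripper":-1},{"wx":0,"wy":0,"wz":0,"tx":0,"ty":0,"tz":1,"gripper":-1}]'| sed -n 2,4p
```

```text
tool_pos: [0.5264, 0.1379, 0.0904]
tool_rot: [-180.0, 0.0, 165.2]
force: [0.1, -0.9, -0.1]
tool_pos: [0.5265, 0.1388, 0.0886]
tool_rot: [180.0, 0.0, 165.3]
force: [-0.4, 1.0, -0.4]
tool_pos: [0.5266, 0.1388, 0.0881]
tool_rot: [-180.0, 0.0, 165.3]
force: [-0.8, -1.8, 5.0]
```

```bash
python3 -m creep '[{"wx":0,"wy":0,"wz":0,"tx":0,"ty":0,"tz":0.4,"gripper":-1},{"wx":0,"wy":0,"wz":0,"tx":0,"ty":0,"tz":0.8,"gripper":-1},{"wx":0,"wy":0,"wz":0,"tx":0,"ty":0,"tz":1.2,"gripper":-1},{"wx":0,"wy":0,"wz":0,"tx":0,"ty":0,"tz":1.5,"gripper":-1}]'| sed -n 2,4p
python3 -m creep '[{"wx":0,"wy":0,"wz":0,"tx":0,"ty":0,"tz":0.4,"gripper":-1},{"wx":0,"wy":0,"wz":0,"tx":0,"ty":0,"tz":0.8,"gripper":-1},{"wx":0,"wy":0,"wz":0,"tx":0,"ty":0,"tz":1.2,"gripper":-1},{"wx":0,"wy":0,"wz":0,"tx":0,"ty":0,"tz":1.5,"gripper":-1}]'| sed -n 2,4p
```

```text
tool_pos: [0.5267, 0.1388, 0.0874]
tool_rot: [-180.0, 0.0, 165.3]
force: [-3.0, -1.0, 10.4]
tool_pos: [0.5268, 0.1388, 0.0861]
tool_rot: [-180.0, 0.1, 165.3]
force: [-3.4, -1.4, 10.9]
```

Yielding at about 11 N. Continue.

```bash
python3 -m creep '[{"wx":0,"wy":0,"wz":0,"tx":0,"ty":0,"tz":0.5,"gripper":-1},{"wx":0,"wy":0,"wz":0,"tx":0,"ty":0,"tz":1,"gripper":-1},{"wx":0,"wy":0,"wz":0,"tx":0,"ty":0,"tz":1.5,"gripper":-1},{"wx":0,"wy":0,"wz":0,"tx":0,"ty":0,"tz":2,"gripper":-1}]'| sed -n 2,4p
python3 -m creep '[{"wx":0,"wy":0,"wz":0,"tx":0,"ty":0,"tz":0.5,"gripper":-1},{"wx":0,"wy":0,"wz":0,"tx":0,"ty":0,"tz":1,"gripper":-1},{"wx":0,"wy":0,"wz":0,"tx":0,"ty":0,"tz":1,"gripper":-1}]'| sed -n 2,4p
python3 -m creep '[{"wx":0,"wy":0,"wz":0,"tx":0,"ty":0,"tz":0.5,"gripper":-1},{"wx":0,"wy":0,"wz":0,"tx":0,"ty":0,"tz":1,"gripper":-1},{"wx":0,"wy":0,"wz":0,"tx":0,"ty":0,"tz":1,"gripper":-1}]'| sed -n 2,4p
```

```text
tool_pos: [0.527, 0.1388, 0.0842]
tool_rot: [-179.9, 0.1, 165.3]
force: [-3.6, -1.4, 13.1]
tool_pos: [0.527, 0.1387, 0.0833]
tool_rot: [-179.9, 0.1, 165.3]
force: [-3.7, -2.7, 13.0]
tool_pos: [0.5271, 0.1387, 0.0823]
tool_rot: [-179.9, 0.1, 165.3]
force: [-3.7, -1.7, 13.1]
```

```bash
python3 -m creep '[{"wx":0,"wy":0,"wz":0,"tx":0,"ty":0,"tz":0.5,"gripper":-1},{"wx":0,"wy":0,"wz":0,"tx":0,"ty":0,"tz":1,"gripper":-1},{"wx":0,"wy":0,"wz":0,"tx":0,"ty":0,"tz":1,"gripper":-1}]'| sed -n 2,4p
python3 -m creep '[{"wx":0,"wy":0,"wz":0,"tx":0,"ty":0,"tz":0.5,"gripper":-1},{"wx":0,"wy":0,"wz":0,"tx":0,"ty":0,"tz":1,"gripper":-1},{"wx":0,"wy":0,"wz":0,"tx":0,"ty":0,"tz":1,"gripper":-1}]'| sed -n 2,4p
```

```text
tool_pos: [0.5272, 0.1387, 0.082]
tool_rot: [-179.9, 0.1, 165.3]
force: [-4.8, -2.7, 18.1]
tool_pos: [0.5272, 0.1387, 0.0819]
tool_rot: [-179.9, 0.1, 165.3]
force: [-7.6, -3.6, 24.2]
```

```bash
python3 -m creep '[{"wx":0,"wy":0,"wz":0,"tx":0,"ty":0,"tz":-10,"gripper":-1},{"wx":0,"wy":0,"wz":0,"tx":30,"ty":0,"tz":-22,"gripper":-1},{"wx":0,"wy":0,"wz":0,"tx":65,"ty":0,"tz":-22,"gripper":-1},{"wx":0,"wy":0,"wz":0,"tx":100,"ty":0,"tz":-22,"gripper":-1},{"wx":0,"wy":0,"wz":0,"tx":128,"ty":0,"tz":-17,"gripper":-1}]'| sed -n 1,4p
python3 -m creep '[{"wx":0,"wy":0,"wz":0,"tx":0,"ty":0,"tz":2,"gripper":-1},{"wx":0,"wy":0,"wz":0,"tx":0,"ty":0,"tz":3,"gripper":-1},{"wx":0,"wy":0,"wz":0,"tx":0,"ty":0,"tz":3,"gripper":-1}]'| sed -n 2,4p
```

```text
time_s: 27.42
tool_pos: [0.4008, 0.1724, 0.0954]
tool_rot: [180.0, -0.0, 165.3]
force: [0.2, 0.3, 1.1]
tool_pos: [0.4034, 0.1709, 0.0927]
tool_rot: [-180.0, 0.1, 165.3]
force: [0.2, 0.2, 0.7]
```

```bash
python3 -m creep '[{"wx":0,"wy":0,"wz":0,"tx":0,"ty":0,"tz":1,"gripper":-1},{"wx":0,"wy":0,"wz":0,"tx":0,"ty":0,"tz":2,"gripper":-1},{"wx":0,"wy":0,"wz":0,"tx":0,"ty":0,"tz":3,"gripper":-1},{"wx":0,"wy":0,"wz":0,"tx":0,"ty":0,"tz":3.5,"gripper":-1}]'| sed -n 2,4p
python3 -m creep '[{"wx":0,"wy":0,"wz":0,"tx":0,"ty":0,"tz":0.5,"gripper":-1},{"wx":0,"wy":0,"wz":0,"tx":0,"ty":0,"tz":1,"gripper":-1},{"wx":0,"wy":0,"wz":0,"tx":0,"ty":0,"tz":1.5,"gripper":-1},{"wx":0,"wy":0,"wz":0,"tx":0,"ty":0,"tz":2,"gripper":-1}]'| sed -n 2,4p
python3 -m creep '[{"wx":0,"wy":0,"wz":0,"tx":0,"ty":0,"tz":0.4,"gripper":-1},{"wx":0,"wy":0,"wz":0,"tx":0,"ty":0,"tz":0.8,"gripper":-1},{"wx":0,"wy":0,"wz":0,"tx":0,"ty":0,"tz":1.2,"gripper":-1},{"wx":0,"wy":0,"wz":0,"tx":0,"ty":0,"tz":1.5,"gripper":-1}]'| sed -n 2,4p
```

```text
tool_pos: [0.4029, 0.1714, 0.0889]
tool_rot: [179.9, -0.1, 165.3]
force: [0.7, -0.5, -0.5]
tool_pos: [0.4028, 0.1714, 0.0875]
tool_rot: [-180.0, -0.0, 165.3]
force: [-2.7, -0.5, 8.9]
tool_pos: [0.4028, 0.1713, 0.0865]
tool_rot: [-179.9, 0.0, 165.3]
force: [-4.8, -2.4, 12.8]
```

```bash
python3 -m creep '[{"wx":0,"wy":0,"wz":0,"tx":0,"ty":0,"tz":0.5,"gripper":-1},{"wx":0,"wy":0,"wz":0,"tx":0,"ty":0,"tz":1,"gripper":-1},{"wx":0,"wy":0,"wz":0,"tx":0,"ty":0,"tz":1.5,"gripper":-1},{"wx":0,"wy":0,"wz":0,"tx":0,"ty":0,"tz":2,"gripper":-1}]'| sed -n 2,4p
python3 -m creep '[{"wx":0,"wy":0,"wz":0,"tx":0,"ty":0,"tz":0.5,"gripper":-1},{"wx":0,"wy":0,"wz":0,"tx":0,"ty":0,"tz":1,"gripper":-1},{"wx":0,"wy":0,"wz":0,"tx":0,"ty":0,"tz":1,"gripper":-1}]'| sed -n 2,4p

```

```text
tool_pos: [0.4028, 0.1713, 0.0846]
tool_rot: [-179.9, -0.0, 165.3]
force: [-3.3, -1.8, 13.4]
tool_pos: [0.4028, 0.1712, 0.0836]
tool_rot: [-179.9, -0.0, 165.3]
force: [-3.6, -2.3, 12.6]
```

```bash
python3 -m creep '[{"wx":0,"wy":0,"wz":0,"tx":0,"ty":0,"tz":0.5,"gripper":-1},{"wx":0,"wy":0,"wz":0,"tx":0,"ty":0,"tz":1,"gripper":-1},{"wx":0,"wy":0,"wz":0,"tx":0,"ty":0,"tz":1.4,"gripper":-1},{"wx":0,"wy":0,"wz":0,"tx":0,"ty":0,"tz":1.4,"gripper":-1}]'| sed -n 2,4p
python3 -m creep '[{"wx":0,"wy":0,"wz":0,"tx":0,"ty":0,"tz":0.5,"gripper":-1},{"wx":0,"wy":0,"wz":0,"tx":0,"ty":0,"tz":1,"gripper":-1},{"wx":0,"wy":0,"wz":0,"tx":0,"ty":0,"tz":1,"gripper":-1}]'| sed -n 2,4p

```

```text
tool_pos: [0.4028, 0.1712, 0.0822]
tool_rot: [-179.9, -0.0, 165.3]
force: [-4.0, -2.0, 12.6]
tool_pos: [0.4028, 0.1712, 0.0815]
tool_rot: [-179.9, -0.0, 165.3]
force: [-5.4, -2.1, 15.9]
```

```bash
python3 -m creep '[{"wx":0,"wy":0,"wz":0,"tx":0,"ty":0,"tz":0.5,"gripper":-1},{"wx":0,"wy":0,"wz":0,"tx":0,"ty":0,"tz":1,"gripper":-1},{"wx":0,"wy":0,"wz":0,"tx":0,"ty":0,"tz":1,"gripper":-1}]'| sed -n 1,4p
python3 -c "
from h import *
plan([[445.7,333.5,104,165.3]],[402.8,171.2,104,165.3])
plan([[569,300,104,178]],[445.7,333.5,104,165.3])"

```

```text
time_s: 30.08
tool_pos: [0.4028, 0.1712, 0.0814]
tool_rot: [-179.8, -0.0, 165.3]
force: [-8.6, -4.3, 25.8]
now 30.08 [402.8 171.2  81.4] [-179.8   -0.   165.3] q7 47.0 F [-8.6 -4.3 25.8] w 0.5
t [ -0.3 167.9   0. ] wz -0.0 len 168
now 30.08 [402.8 171.2  81.4] [-179.8   -0.   165.3] q7 47.0 F [-8.6 -4.3 25.8] w 0.5
t [-127.8   -1.1   -0. ] wz -12.7 len 128
```

```bash
python3 -m creep '[{"wx":0,"wy":0,"wz":0,"tx":0,"ty":5,"tz":-12,"gripper":-1},{"wx":0,"wy":0,"wz":0,"tx":0,"ty":45,"tz":-22,"gripper":-1},{"wx":0,"wy":0,"wz":0,"tx":0,"ty":86,"tz":-22,"gripper":-1},{"wx":0,"wy":0,"wz":0,"tx":0,"ty":127,"tz":-22,"gripper":-1},{"wx":0,"wy":0,"wz":0,"tx":0,"ty":168,"tz":-17,"gripper":-1}]'| sed -n 2,4p
python3 -m creep '[{"wx":0,"wy":0,"wz":0,"tx":0,"ty":0,"tz":2,"gripper":-1},{"wx":0,"wy":0,"wz":0,"tx":0,"ty":0,"tz":3,"gripper":-1},{"wx":0,"wy":0,"wz":0,"tx":0,"ty":0,"tz":4,"gripper":-1},{"wx":0,"wy":0,"wz":0,"tx":0,"ty":0,"tz":4,"gripper":-1}]'| sed -n 2,4p
```

```text
tool_pos: [0.447, 0.3352, 0.0964]
tool_rot: [180.0, 0.1, 165.1]
force: [1.0, -0.1, 0.7]
tool_pos: [0.4456, 0.332, 0.0917]
tool_rot: [-179.9, 0.0, 165.2]
force: [-0.8, -0.6, -0.1]
```

```bash
python3 -m creep '[{"wx":0,"wy":0,"wz":0,"tx":0,"ty":0,"tz":1,"gripper":-1},{"wx":0,"wy":0,"wz":0,"tx":0,"ty":0,"tz":2,"gripper":-1},{"wx":0,"wy":0,"wz":0,"tx":0,"ty":0,"tz":3,"gripper":-1},{"wx":0,"wy":0,"wz":0,"tx":0,"ty":0,"tz":3.5,"gripper":-1}]'| sed -n 2,4p
python3 -m creep '[{"wx":0,"wy":0,"wz":0,"tx":0,"ty":0,"tz":0.5,"gripper":-1},{"wx":0,"wy":0,"wz":0,"tx":0,"ty":0,"tz":1,"gripper":-1},{"wx":0,"wy":0,"wz":0,"tx":0,"ty":0,"tz":1.5,"gripper":-1},{"wx":0,"wy":0,"wz":0,"tx":0,"ty":0,"tz":2,"gripper":-1}]'| sed -n 2,4p
python3 -m creep '[{"wx":0,"wy":0,"wz":0,"tx":0,"ty":0,"tz":0.4,"gripper":-1},{"wx":0,"wy":0,"wz":0,"tx":0,"ty":0,"tz":0.8,"gripper":-1},{"wx":0,"wy":0,"wz":0,"tx":0,"ty":0,"tz":1,"gripper":-1}]'| sed -n 2,4p
```

```text
tool_pos: [0.4459, 0.3327, 0.0888]
tool_rot: [-180.0, 0.1, 165.2]
force: [-0.2, -0.6, 0.2]
tool_pos: [0.4457, 0.3335, 0.0872]
tool_rot: [-180.0, 0.0, 165.3]
force: [-0.7, -2.6, 7.2]
tool_pos: [0.4458, 0.3336, 0.0867]
tool_rot: [-180.0, 0.1, 165.3]
force: [-2.3, -3.2, 9.8]
```

```bash
python3 -m creep '[{"wx":0,"wy":0,"wz":0,"tx":0,"ty":0,"tz":0.5,"gripper":-1},{"wx":0,"wy":0,"wz":0,"tx":0,"ty":0,"tz":1,"gripper":-1},{"wx":0,"wy":0,"wz":0,"tx":0,"ty":0,"tz":1.5,"gripper":-1},{"wx":0,"wy":0,"wz":0,"tx":0,"ty":0,"tz":2,"gripper":-1}]'| sed -n 2,4p
python3 -m creep '[{"wx":0,"wy":0,"wz":0,"tx":0,"ty":0,"tz":0.5,"gripper":-1},{"wx":0,"wy":0,"wz":0,"tx":0,"ty":0,"tz":1,"gripper":-1},{"wx":0,"wy":0,"wz":0,"tx":0,"ty":0,"tz":1.3,"gripper":-1}]'| sed -n 2,4p

```

```text
tool_pos: [0.4458, 0.3337, 0.0853]
tool_rot: [-179.9, 0.1, 165.3]
force: [-3.1, -4.2, 12.2]
tool_pos: [0.4458, 0.3337, 0.0842]
tool_rot: [-179.9, 0.1, 165.3]
force: [-3.0, -4.9, 15.2]
```

```bash
python3 -m creep '[{"wx":0,"wy":0,"wz":0,"tx":0,"ty":0,"tz":0.5,"gripper":-1},{"wx":0,"wy":0,"wz":0,"tx":0,"ty":0,"tz":1,"gripper":-1},{"wx":0,"wy":0,"wz":0,"tx":0,"ty":0,"tz":1.3,"gripper":-1},{"wx":0,"wy":0,"wz":0,"tx":0,"ty":0,"tz":1.3,"gripper":-1}]'| sed -n 2,4p
python3 -m creep '[{"wx":0,"wy":0,"wz":0,"tx":0,"ty":0,"tz":0.5,"gripper":-1},{"wx":0,"wy":0,"wz":0,"tx":0,"ty":0,"tz":1,"gripper":-1},{"wx":0,"wy":0,"wz":0,"tx":0,"ty":0,"tz":1,"gripper":-1}]'| sed -n 2,4p

```

```text
tool_pos: [0.4457, 0.3337, 0.083]
tool_rot: [-179.9, 0.1, 165.3]
force: [-3.0, -4.8, 15.2]
tool_pos: [0.4457, 0.3338, 0.082]
tool_rot: [-179.9, 0.1, 165.3]
force: [-4.6, -4.5, 15.8]
```

```bash
python3 -m creep '[{"wx":0,"wy":0,"wz":0,"tx":0,"ty":0,"tz":0.5,"gripper":-1},{"wx":0,"wy":0,"wz":0,"tx":0,"ty":0,"tz":1,"gripper":-1},{"wx":0,"wy":0,"wz":0,"tx":0,"ty":0,"tz":1,"gripper":-1}]'| sed -n 2,4p
python3 -m creep '[{"wx":0,"wy":0,"wz":0,"tx":0,"ty":0,"tz":0.4,"gripper":-1},{"wx":0,"wy":0,"wz":0,"tx":0,"ty":0,"tz":0.7,"gripper":-1},{"wx":0,"wy":0,"wz":0,"tx":0,"ty":0,"tz":0.7,"gripper":-1}]'| sed -n 1,4p

```

```text
tool_pos: [0.4457, 0.3339, 0.0816]
tool_rot: [-179.9, 0.1, 165.3]
force: [-4.5, -6.2, 19.4]
time_s: 33.42
tool_pos: [0.4458, 0.3338, 0.0815]
tool_rot: [-179.9, 0.1, 165.3]
force: [-5.6, -7.6, 23.8]
```

```bash
python3 -m creep '[{"wx":0,"wy":0,"wz":-4,"tx":0,"ty":0,"tz":-12,"gripper":-1},{"wx":0,"wy":0,"wz":-8,"tx":-30,"ty":0,"tz":-22,"gripper":-1},{"wx":0,"wy":0,"wz":-13,"tx":-65,"ty":0,"tz":-22,"gripper":-1},{"wx":0,"wy":0,"wz":-13,"tx":-98,"ty":0,"tz":-22,"gripper":-1},{"wx":0,"wy":0,"wz":-13,"tx":-126,"ty":-1,"tz":-18,"gripper":-1}]'| sed -n 2,4p
python3 -m creep '[{"wx":0,"wy":0,"wz":0,"tx":0,"ty":0,"tz":2,"gripper":-1},{"wx":0,"wy":0,"wz":0,"tx":0,"ty":0,"tz":4,"gripper":-1},{"wx":0,"wy":0,"wz":0,"tx":0,"ty":0,"tz":5,"gripper":-1},{"wx":0,"wy":0,"wz":0,"tx":0,"ty":0,"tz":5,"gripper":-1}]'| sed -n 2,4p
```

```text
tool_pos: [0.5698, 0.3002, 0.0968]
tool_rot: [179.9, 0.1, 178.2]
force: [0.7, 0.6, 1.2]
tool_pos: [0.5652, 0.3019, 0.091]
tool_rot: [180.0, -0.1, 178.4]
force: [-0.2, 0.5, -0.0]
```

```bash
python3 -m creep '[{"wx":0,"wy":0,"wz":0,"tx":-2,"ty":0,"tz":1,"gripper":-1},{"wx":0,"wy":0,"wz":0,"tx":-2,"ty":0,"tz":2,"gripper":-1},{"wx":0,"wy":0,"wz":0,"tx":-2,"ty":0,"tz":3,"gripper":-1},{"wx":0,"wy":0,"wz":0,"tx":-2,"ty":0,"tz":3.5,"gripper":-1}]'| sed -n 2,4p
python3 -m creep '[{"wx":0,"wy":0,"wz":0,"tx":0,"ty":0,"tz":0.5,"gripper":-1},{"wx":0,"wy":0,"wz":0,"tx":0,"ty":0,"tz":1,"gripper":-1},{"wx":0,"wy":0,"wz":0,"tx":0,"ty":0,"tz":1.5,"gripper":-1},{"wx":0,"wy":0,"wz":0,"tx":0,"ty":0,"tz":2,"gripper":-1}]'| sed -n 2,4p
python3 -m creep '[{"wx":0,"wy":0,"wz":0,"tx":0,"ty":0,"tz":0.4,"gripper":-1},{"wx":0,"wy":0,"wz":0,"tx":0,"ty":0,"tz":0.8,"gripper":-1},{"wx":0,"wy":0,"wz":0,"tx":0,"ty":0,"tz":1,"gripper":-1}]'| sed -n 2,4p
```

```text
tool_pos: [0.5687, 0.3009, 0.0879]
tool_rot: [-180.0, 0.0, 178.3]
force: [-0.4, 0.4, -0.2]
tool_pos: [0.5689, 0.3007, 0.0858]
tool_rot: [-180.0, 0.0, 178.3]
force: [-0.2, -0.2, -0.8]
tool_pos: [0.569, 0.3008, 0.0854]
tool_rot: [-180.0, 0.0, 178.3]
force: [-1.4, -0.8, 4.3]
```

```bash
python3 -m creep '[{"wx":0,"wy":0,"wz":0,"tx":0,"ty":0,"tz":0.5,"gripper":-1},{"wx":0,"wy":0,"wz":0,"tx":0,"ty":0,"tz":1,"gripper":-1},{"wx":0,"wy":0,"wz":0,"tx":0,"ty":0,"tz":1.5,"gripper":-1},{"wx":0,"wy":0,"wz":0,"tx":0,"ty":0,"tz":1.5,"gripper":-1}]'| sed -n 2,4p
python3 -m creep '[{"wx":0,"wy":0,"wz":0,"tx":0,"ty":0,"tz":0.5,"gripper":-1},{"wx":0,"wy":0,"wz":0,"tx":0,"ty":0,"tz":1,"gripper":-1},{"wx":0,"wy":0,"wz":0,"tx":0,"ty":0,"tz":1,"gripper":-1}]'| sed -n 2,4p
```

```text
tool_pos: [0.569, 0.3008, 0.0843]
tool_rot: [-180.0, 0.0, 178.3]
force: [-2.2, -0.9, 7.1]
tool_pos: [0.569, 0.3008, 0.0833]
tool_rot: [-180.0, 0.0, 178.3]
force: [-2.3, -1.3, 7.3]
```

```bash
python3 -m creep '[{"wx":0,"wy":0,"wz":0,"tx":0,"ty":0,"tz":0.5,"gripper":-1},{"wx":0,"wy":0,"wz":0,"tx":0,"ty":0,"tz":1,"gripper":-1},{"wx":0,"wy":0,"wz":0,"tx":0,"ty":0,"tz":1.4,"gripper":-1},{"wx":0,"wy":0,"wz":0,"tx":0,"ty":0,"tz":1.4,"gripper":-1}]'| sed -n 2,4p
python3 -m creep '[{"wx":0,"wy":0,"wz":0,"tx":0,"ty":0,"tz":0.5,"gripper":-1},{"wx":0,"wy":0,"wz":0,"tx":0,"ty":0,"tz":1,"gripper":-1},{"wx":0,"wy":0,"wz":0,"tx":0,"ty":0,"tz":1,"gripper":-1}]'| sed -n 2,4p
```

```text
tool_pos: [0.5691, 0.3008, 0.0822]
tool_rot: [-180.0, 0.0, 178.3]
force: [-2.8, -1.7, 7.9]
tool_pos: [0.5691, 0.3009, 0.0818]
tool_rot: [-180.0, 0.1, 178.3]
force: [-2.5, -2.8, 11.7]
```

```bash
python3 -m creep '[{"wx":0,"wy":0,"wz":0,"tx":0,"ty":0,"tz":0.5,"gripper":-1},{"wx":0,"wy":0,"wz":0,"tx":0,"ty":0,"tz":1,"gripper":-1},{"wx":0,"wy":0,"wz":0,"tx":0,"ty":0,"tz":1,"gripper":-1}]'| sed -n 2,4p
python3 -m creep '[{"wx":0,"wy":0,"wz":0,"tx":0,"ty":0,"tz":0.5,"gripper":-1},{"wx":0,"wy":0,"wz":0,"tx":0,"ty":0,"tz":1,"gripper":-1},{"wx":0,"wy":0,"wz":0,"tx":0,"ty":0,"tz":1,"gripper":-1}]'| sed -n 1,4p
```

```text
tool_pos: [0.5692, 0.3009, 0.0815]
tool_rot: [-179.9, 0.1, 178.3]
force: [-4.3, -3.9, 15.0]
time_s: 36.75
tool_pos: [0.5692, 0.3009, 0.0814]
tool_rot: [-179.9, 0.1, 178.3]
force: [-5.9, -4.6, 20.0]
```

```bash
python3 -m creep '[{"wx":0,"wy":0,"wz":0,"tx":0,"ty":0,"tz":-10,"gripper":-1},{"wx":0,"wy":0,"wz":0,"tx":15,"ty":0,"tz":-40,"gripper":-1},{"wx":0,"wy":0,"wz":0,"tx":30,"ty":-30,"tz":-65,"gripper":-1},{"wx":0,"wy":0,"wz":0,"tx":45,"ty":-70,"tz":-65,"gripper":-1},{"wx":0,"wy":0,"wz":0,"tx":55,"ty":-105,"tz":-65,"gripper":-1}]'| sed -n 2,4p
python3 -m creep '[{"wx":0,"wy":0,"wz":0,"tx":10,"ty":-40,"tz":0,"gripper":-1},{"wx":0,"wy":0,"wz":0,"tx":20,"ty":-80,"tz":0,"gripper":-1},{"wx":0,"wy":0,"wz":0,"tx":25,"ty":-120,"tz":0,"gripper":-1},{"wx":0,"wy":0,"wz":0,"tx":25,"ty":-160,"tz":0,"gripper":-1},{"wx":0,"wy":0,"wz":0,"tx":25,"ty":-180,"tz":0,"gripper":-1}]'| sed -n 1,4p
python3 m.py; python3 - <<'E'
from h import *
p,d,W=cloud('top'); cv2.imwrite('pics/top9.png',p[:,:,::-1])
p,d,W=cloud('side'); cv2.imwrite('pics/side9.png',cv2.resize(p[120:320,180:460,::-1],None,fx=2.5,fy=2.5))
E
```

```text
tool_pos: [0.51, 0.1982, 0.1439]
tool_rot: [180.0, 0.1, 178.5]
force: [1.0, -1.2, 0.4]
time_s: 37.58
tool_pos: [0.4796, 0.0122, 0.1425]
tool_rot: [-179.8, -0.0, 177.9]
force: [0.3, 0.0, -0.3]
top lid (array([485. , 234.6]), array([186.2, 146.2]), 75.3, np.float64(82.3), 3216) bar (array([483.9, 234.4]), array([61.8, 13.6]), -15.0, np.float64(105.8), 107)
[570.7 301. ] z 82.8
[528.1 138.5] z 83.1
[404.3 171. ] z 83.1
[446.9 333.5] z 82.8
side lid (array([500.9, 230.4]), array([189.2, 119.2]), 76.9, np.float64(82.0), 831) bar (array([499.3, 231.5]), array([37.7, 17.8]), -10.4, np.float64(104.1), 37)
[570.7 301. ] z 81.9
[528.1 138.5] z 82.2
[404.3 171. ] z 83.3
[446.9 333.5] z 83.0
```

View pics/top9.png

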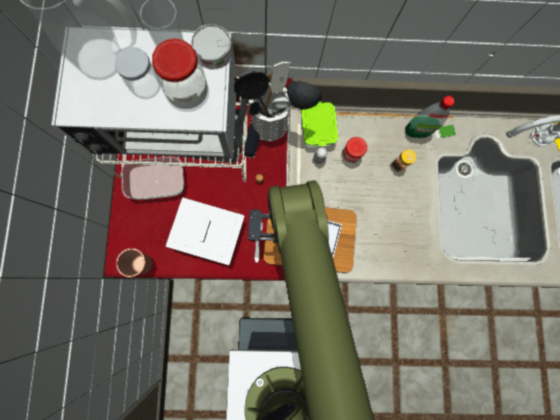

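View pics/side9.png

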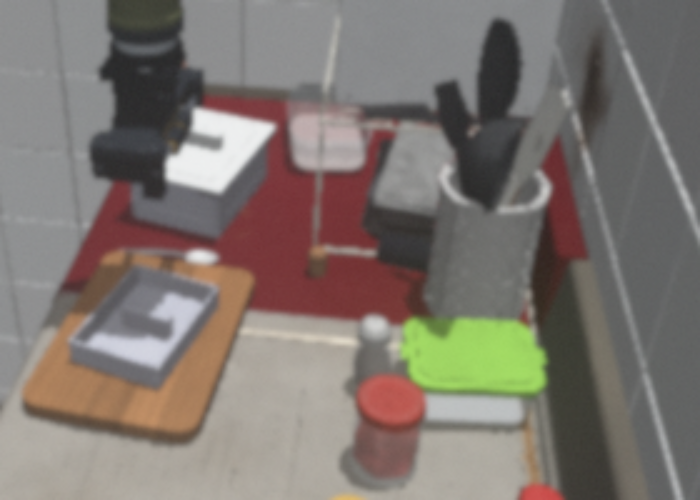

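The lid lies flat at (205,231), the tray stands on the board at (330,237), and the bystanders are in place. I'll give the first-pressed corner a quick re-press to be sure.

```bash
python3 -c "
from h import *
plan([[526.5,139.5,90,178.1]])"
```

```text
now 37.78 [480.5  18.2 143. ] [180.    0.  178.2] q7 78.0 F [-0.8  1.2 -0.2] w 0.8
t [-42.2 122.7  53. ] wz 0.1 len 140
```

```bash
python3 -m creep '[{"wx":0,"wy":0,"wz":0,"tx":-42,"ty":122,"tz":0,"gripper":-1},{"wx":0,"wy":0,"wz":0,"tx":-42,"ty":122,"tz":5,"gripper":-1},{"wx":0,"wy":0,"wz":0,"tx":-42,"ty":122,"tz":20,"gripper":-1},{"wx":0,"wy":0,"wz":0,"tx":-42,"ty":122,"tz":40,"gripper":-1},{"wx":0,"wy":0,"wz":0,"tx":-42,"ty":122,"tz":50,"gripper":-1}]'| sed -n 2,4p
python3 -m creep '[{"wx":0,"wy":0,"wz":0,"tx":0,"ty":0,"tz":2,"gripper":-1},{"wx":0,"wy":0,"wz":0,"tx":0,"ty":0,"tz":4,"gripper":-1},{"wx":0,"wy":0,"wz":0,"tx":0,"ty":0,"tz":5,"gripper":-1},{"wx":0,"wy":0,"wz":0,"tx":0,"ty":0,"tz":6,"gripper":-1},{"wx":0,"wy":0,"wz":0,"tx":0,"ty":0,"tz":6,"gripper":-1}]'| sed -n 2,4p
```

```text
tool_pos: [0.5242, 0.1462, 0.0911]
tool_rot: [179.7, -0.2, 178.9]
force: [-0.6, -1.1, -0.7]
tool_pos: [0.5267, 0.1378, 0.0877]
tool_rot: [-180.0, 0.1, 178.2]
force: [-0.4, -0.6, 0.7]
```

```bash
python3 -m creep '[{"wx":0,"wy":0,"wz":0,"tx":0,"ty":1,"tz":1,"gripper":-1},{"wx":0,"wy":0,"wz":0,"tx":0,"ty":1,"tz":2,"gripper":-1},{"wx":0,"wy":0,"wz":0,"tx":0,"ty":1,"tz":3,"gripper":-1},{"wx":0,"wy":0,"wz":0,"tx":0,"ty":1,"tz":4,"gripper":-1},{"wx":0,"wy":0,"wz":0,"tx":0,"ty":1,"tz":4,"gripper":-1}]'| sed -n 2,4p
python3 -m creep '[{"wx":0,"wy":0,"wz":0,"tx":0,"ty":0,"tz":0.5,"gripper":-1},{"wx":0,"wy":0,"wz":0,"tx":0,"ty":0,"tz":1,"gripper":-1},{"wx":0,"wy":0,"wz":0,"tx":0,"ty":0,"tz":1.5,"gripper":-1},{"wx":0,"wy":0,"wz":0,"tx":0,"ty":0,"tz":2,"gripper":-1},{"wx":0,"wy":0,"wz":0,"tx":0,"ty":0,"tz":2,"gripper":-1}]'| sed -n 2,4p
```

```text
tool_pos: [0.526, 0.1398, 0.0828]
tool_rot: [-180.0, -0.0, 178.3]
force: [0.5, -0.0, -0.2]
tool_pos: [0.5263, 0.14, 0.0819]
tool_rot: [-180.0, 0.0, 178.3]
force: [-3.4, -1.3, 7.9]
```

```bash
python3 -m creep '[{"wx":0,"wy":0,"wz":0,"tx":0,"ty":0,"tz":-10,"gripper":-1},{"wx":0,"wy":0,"wz":0,"tx":0,"ty":0,"tz":-35,"gripper":-1},{"wx":0,"wy":0,"wz":0,"tx":10,"ty":-20,"tz":-70,"gripper":-1},{"wx":0,"wy":0,"wz":0,"tx":10,"ty":-40,"tz":-90,"gripper":-1},{"wx":0,"wy":0,"wz":0,"tx":10,"ty":-40,"tz":-90,"gripper":-1}]'| sed -n 1,4p
python3 -m creep '[{"wx":0,"wy":0,"wz":0,"tx":0,"ty":0,"tz":0,"gripper":-1},{"wx":0,"wy":0,"wz":0,"tx":0,"ty":0,"tz":0,"gripper":-1}]' | head -2
python3 -c "
from cell import env
print(env.sign_off())"
```

```text
time_s: 39.87
tool_pos: [0.5178, 0.097, 0.175]
tool_rot: [-179.8, 0.4, 178.0]
force: [1.6, -0.3, -0.1]
time_s: 40.03
tool_pos: [0.5145, 0.1005, 0.1705]
the job is handed in; nothing more can be done
None
```

I handed the job in at about 40 s (sign-off gave no verdict): the tray stands on the board, and the lid is back on the tin, pressed to a firm stop at all four corners with at most about 26 N read at the wrist, and lying flat.

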